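# Break down the indentation stack after a test

## Task

The indentation test is over: take the stack on the black base plate apart from the top down, one piece at a time, and set each piece upright in the middle of its own place without dropping it: the steel punch in the round seat of the white parking block, the amber specimen on the balance pan, the steel platen in the round pocket of the wooden box, and last the blue load cell in the round pocket of its black case. Leave the dark spare specimen and the red-capped grease jar where they stand.

Things in the scene. Friction and masses are not known exactly. Their poses are not given: they have to be found in the camera images.
- punch: Flat steel punch, top of the stack: a foot 24 mm in diameter and 8 mm thick, and above it an upright stem 16 mm in diameter and 32 mm long with a dark band (40 mm overall); grip it by the stem. Origin: centre of its underside, z up. About 80 g. It stands loosely on the specimen.
- specimen: Tested specimen: solid amber-coloured plastic disc 38 mm in diameter and 18 mm thick, lying loosely on the steel platen under the punch. Origin: centre of its underside, z up. About 27 g.
- platen: Compression platen: plain steel disc 52 mm in diameter and 18 mm thick with a fine engraved ring on top, lying loosely on the load cell under the specimen. Origin: centre of its underside, z up. About 0.3 kg.
- load_cell: Blue disc at the bottom of the stack, 66 mm diameter, 24 mm tall, plus a steel hub (34 mm dia, 4 mm high) on top: 28 mm overall. A connector 12 mm thick sticks out along its +x axis to 47 mm from centre, 8 to 20 mm up; grip across y. Origin: centre of underside, z up. 0.45 kg, unscrewed; rests on a fixed black base plate 110 x 110 x 10 mm with 4 mm screw heads at its corners.
- park_block: Parking block for the punch: white plastic block 112 x 112 x 20 mm, bolted down, with a round seat (42 mm diameter, 5 mm deep, grey floor) in the middle of its top. Origin at the centre of the block's underside; seat floor 15 mm above it.
- balance_pan (a point): Compact white balance 150 x 120 mm with a display at its front; this point is the centre of the top face of its round steel pan (96 mm diameter, rigid), about 46 mm above the table.
- platen_box: Storage box for the platen: wooden block 116 x 116 x 22 mm, fixed, with a round pocket (68 mm diameter, 5 mm deep, dark green floor) in the middle of its top. Origin at the centre of the underside; pocket floor 17 mm above it.
- cell_case: Case for the load cell: open black case, 150 (x) x 130 (y) mm outside, 142 x 122 inside, walls 22 mm high, fixed, lid off. A grey liner fills it to 14 mm above its underside, with a round pocket (86 mm diameter, 5 mm deep, dark floor) in the middle. Origin: centre of underside; pocket floor 9 mm above it. The connector passes over the liner whichever way it points.
- spare_specimen: Bystander, to be left alone: untested specimen, dark grey disc 38 mm in diameter, 18 mm thick, lying on the table. Origin at the centre of its underside.
- grease_jar: Bystander, to be left alone: small white jar with a red cap, 38 mm in diameter, 39 mm tall. Origin at the centre of its underside.
Things that resemble listed ones, but are neither listed nor needed, are in the scene too. Leave any turquoise look-alike of the platen alone. Leave any turquoise look-alike of the punch alone.

How it is judged:
By the outcome, as a careful person would: the job done as asked, in the order asked, and still so for the second after the job is handed in, with the robot touching nothing.
It also fails if it takes over 131 s, if anything falls off the work surface, if the arm or the gripper's body presses on something with over 40 N, if the wrist force passes 120 N, or if a joint passes its speed limit or range.

## Robot

A 6-joint arm with a two-finger parallel gripper is mounted at the origin on the work surface. World frame = base frame: x ahead of the robot, y to its left, z up, the work surface at z = 0. Lengths are in m, angles in rad, forces in N, time in s.
With the tool pointing down it reaches from about 0.35 to 0.8 m from the base axis. Payload 7.3 kg.
Tool frame: the origin (TCP) lies midway between the tips of the shut fingers; the grasp point (between the pads) lies 19 mm behind it; z points along the fingers, y is the direction in which the jaws open and shut (so a half turn about z gives the same grasp; the last joint's range is limited). The gripper opens to 85 mm and grips with 20 to 120 N. Pads are 22 mm wide; open, the fingers measure 114 mm over their backs; the gripper's body (76 mm by 85 mm) begins 54 mm behind the grasp point. The pads swing forward as they close: fully open they stand 13 mm farther back than shut.
Start: joints at [0.963, 0.342, 1.524, -0, 1.275, -0.146], TCP at [0.234, 0.47, 0.231] pointing down, gripper open.
Joint ranges: [-2.53, 2.53], [-0.77, 2.02], [0.04, 2.7], [-1, 4.14], [0.28, 2.66], [-3.11, 3.11]. Speed limits (rad/s): [2.57, 2.57, 3.14, 3.14, 3.14, 3.14].

## Interface

Orientations are given as a unit quaternion [w, x, y, z].
In Python, from workcell import robot gives the robot as it stands.
- The arm moves only by the shell command python3 -m handwheel 'ROWS' [OPENING]. ROWS is JSON, a list of rows, each a list of 4 numbers: the shift along the tool's x, y, z in m, then the turn about the tool's z in rad. In form: [[x, y, z, turn], ...]. A call has 1 to 12 rows; each row shifts and turns the pose as measured when the row begins, along the tool's axes as they then stand; what a row does not reach is not made up. A row lasts 1/10 s, in which the tool goes at most 50 mm and 8.59 degrees, less where a joint would pass 70% of its speed; a pose out of reach is approached as far as the arm can. A call with a gripper value outside its range is refused whole. OPENING is the finger opening in m, from 0 to 0.0854, set as the call begins (- or left out, the last holds). The fingers move at their own pace and stop on an object; the grip force is fixed at half the most. Time passes only in rows, so rows that do not move let the fingers close. It gives the time, the measured TCP pose, the force and the opening at its end, in the units of the state.
- robot.get_obs(): the state, without advancing time (a new reading comes with each control period).
- robot.grab_frame(name): name is "scene" or "side" or "wrist"; returns (picture, depth): 480x640x3 uint8, red, green, blue; 480x640 float32, m along the optical axis (not along the pixel's ray), 0 where there is no reading.
- robot.camera_model(name): a dict with "fx", "fy", "cx", "cy" (pixels), "T" (4x4, takes a point from camera to world coordinates). Camera axes: x right, y up, looking along -z (the intrinsics and any distortion apply to the point x, -y, -z); pixel columns grow to the right and rows downward; lengths in m; the calibration is good to about 2 mm. The wrist camera is an equidistant fisheye: a pixel r from the principal point sees the ray r / f radians off the axis. A picture is of the moment at which its call begins: read the wrist's pose just before it. camera_model takes no time and is no camera call; for the wrist camera it gives the pose at the moment of the call.
- robot.close_job(): hands the job in, once; it reports no verdict.
The state is a dict: "clock": time; "joints": joint angles; "qd": joint speeds; "joint_efforts": joint torques, N m; "tcp_pos": TCP position; "tool_rot": TCP orientation; "ft_force": force on the tool from outside, world axes, zero at the start; "torque": the same for the moment, N m; "grip_width": finger opening in m.
Only numpy, scipy, OpenCV 4.12 (cv2) and the standard library are available. Lean on these libraries where they do the work, as an engineer would, in place of code of your own. Each camera call takes 0.05 s, during which the arm holds its last target. There are 200 camera calls.

## Working session

There is one attempt and no reset: what is moved stays moved. The work goes in short steps, Python scripts to look and compute and a shell command to move; the robot and the scene stay as the last step left them, time stands still between calls to the robot, and variables do not carry over. Pictures are saved under pics/ and viewed, about 12 in all and at most 16, crops included, and the job is handed in when it is done.

```bash
ls; mkdir -p pics; cat > h.py <<'E'
import numpy as np, cv2, json
from workcell import robot
def snap(name):
    m=robot.camera_model(name); p,d=robot.grab_frame(name); return p,d,m
def pts(d,m):
    v,u=np.mgrid[0:480,0:640]; T=np.array(m["T"])
    P=np.stack([(u-m["cx"])/m["fx"]*d,-(v-m["cy"])/m["fy"]*d,-d],-1)
    return P@T[:3,:3].T+T[:3,3]
E
python3 - <<'E'
from h import *
print(robot.get_obs())
for n in ("scene","side"):
    p,d,m=snap(n); print({k:(np.round(v,3).tolist() if k=="T" else v) for k,v in m.items()}, (d>0).mean())
    cv2.imwrite(f"pics/{n}0.png",p[:,:,::-1]); np.savez(f"{n}0.npz",p=p,d=d)
E
```

```text
pics
{'clock': 0.0, 'joints': array([ 9.62999382e-01,  3.42758360e-01,  1.52500912e+00, -5.39865899e-06,
        1.27538748e+00, -1.46019696e-01]), 'qd': array([ 0.00025155,  0.00046856,  0.00015421, -0.00020224, -0.00107517,
       -0.00170386]), 'joint_efforts': array([-6.13415450e-04, -4.33679223e+01, -2.46011817e+01, -1.27414874e-04,
        7.81578070e-03, -3.95856591e-05]), 'tcp_pos': array([0.23367218, 0.46969076, 0.23061021]), 'tool_rot': array([-2.85100976e-04,  2.28841820e-01,  9.73463308e-01, -7.27271920e-04]), 'ft_force': array([-0.02061023,  0.51116237, -0.76839397]), 'torque': array([ 0.05258654, -0.03926964,  0.00189094]), 'grip_width': 0.08534934757822281}
{'fx': 449.67740659889813, 'fy': 449.67740659889813, 'cx': 313.95234738999847, 'cy': 237.69696522115012, 'T': [[-0.664, -0.513, 0.543, 1.077], [0.747, -0.477, 0.463, 0.461], [0.021, 0.713, 0.7, 0.785], [0.0, 0.0, 0.0, 1.0]]} 0.99623046875
{'fx': 608.8879561175278, 'fy': 608.8879561175278, 'cx': 320.6061787321351, 'cy': 244.19356490805373, 'T': [[0.818, 0.359, -0.45, 0.019], [-0.576, 0.492, -0.653, -0.767], [-0.013, 0.793, 0.609, 0.763], [0.0, 0.0, 0.0, 1.0]]} 0.99591796875
```

View pics/scene0.png

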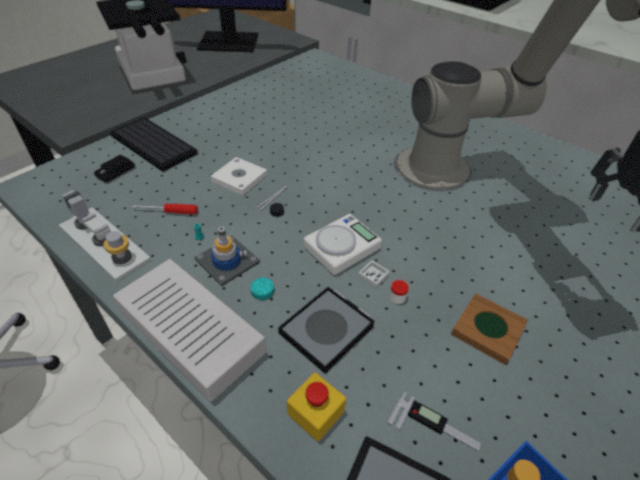

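View pics/side0.png

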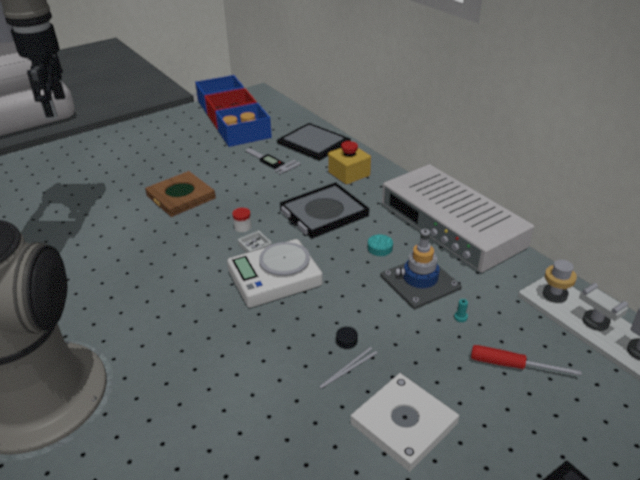

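Scene: stack about (226,250), parking seat (239,173), pan (336,239), wooden pocket (491,324), case pocket (326,327). Side: stack about (422,262), seat (405,416), pan (285,258), wooden pocket (180,190), case (323,208). The turquoise look-alikes stand near the stack.

```bash
cat > m.py <<'E'
from h import *
seeds={"seat":((239,173),(405,416)),"pan":((336,239),(285,258)),"wood":((491,324),(180,190)),"case":((326,327),(323,208))}
for i,n in enumerate(("scene","side")):
    z=np.load(f"{n}0.npz"); p,d=z["p"],z["d"]; m=robot.camera_model(n); P=pts(d,m)
    lab=cv2.cvtColor(p,cv2.COLOR_RGB2LAB).astype(int)
    for k,s in seeds.items():
        u,v=s[i]; sd=np.median(lab[v-1:v+2,u-1:u+2].reshape(-1,3),0)
        M=(np.abs(lab-sd).max(-1)<14).astype(np.uint8)
        _,L=cv2.connectedComponents(M,connectivity=4); R=L==L[v,u]
        q=P[R&(d>0)]; zz=np.median(q[:,2]); q=q[abs(q[:,2]-zz)<.006]
        c,r=cv2.minEnclosingCircle(q[:,:2].astype(np.float32))
        print(n,k,len(q),"z",zz.round(4),"c",np.round(c,4),"med",np.median(q[:,:2],0).round(4),"dia",round(2*r,4))
    u,v=((226,250),(422,262))[i]
    W=np.zeros(d.shape,bool); W[v-40:v+45,u-45:u+50]=1
    hsv=cv2.cvtColor(p,cv2.COLOR_RGB2HSV).astype(int)
    for k,lo,hi in (("amber",(8,90,90),(28,255,255)),("blue",(100,110,40),(125,255,255))):
        M=W&np.all((hsv>=lo)&(hsv<=hi),-1); q=P[M]
        print(n,k,len(q),"min",q.min(0).round(4),"max",q.max(0).round(4),"med",np.median(q,0).round(4))
    q=P[W]; c0=np.median(P[W&np.all((hsv>=(8,90,90))&(hsv<=(28,255,255)),-1)],0)
    for a,b in ((.03,.036),(.04,.054),(.055,.062),(.068,.074),(.076,.09),(.095,.11),(.11,.12)):
        s=q[(q[:,2]>a)&(q[:,2]<b)&(np.hypot(*(q[:,:2]-c0[:2]).T)<.06)]
        if len(s): print(" layer",a,b,len(s),s.min(0).round(4),s.max(0).round(4),s.mean(0).round(4))
    cv2.imwrite(f"pics/{n}crop.png",cv2.resize(p[v-50:v+50,u-60:u+60,::-1],None,fx=5,fy=5,interpolation=cv2.INTER_CUBIC))
E
python3 m.py; python3 -c "
import cv2,numpy as np
a=[cv2.resize(cv2.imread(f'pics/{n}crop.png'),(400,333)) for n in('scene','side')];cv2.imwrite('pics/crop2.png',np.hstack(a))"
```

```text
scene seat 24 z 0.0152 c [ 0.4305 -0.3788] med [ 0.4311 -0.3798] dia 0.0219
scene pan 749 z 0.0458 c [0.4656 0.0121] med [0.4692 0.011 ] dia 0.0961
scene wood 620 z 0.0172 c [0.4246 0.3895] med [0.425  0.3898] dia 0.0658
scene case 1129 z 0.0091 c [0.6536 0.1399] med [0.6531 0.1401] dia 0.0872
scene amber 147 min [ 0.6205 -0.1917  0.0154] max [ 0.6908 -0.1312  0.0817] med [ 0.6799 -0.1394  0.0709]
scene blue 289 min [ 0.6279 -0.1749  0.0074] max [1.0773 0.4614 0.785 ] med [ 0.6872 -0.129   0.0281]
 layer 0.03 0.036 159 [ 0.6352 -0.1813  0.0301] [ 0.7033 -0.1194  0.0359] [ 0.6773 -0.1391  0.0331]
 layer 0.04 0.054 100 [ 0.6536 -0.1627  0.0401] [ 0.6984 -0.1254  0.0539] [ 0.6833 -0.1359  0.0471]
 layer 0.055 0.062 105 [ 0.6478 -0.1757  0.055 ] [ 0.6975 -0.1256  0.0615] [ 0.6792 -0.1437  0.057 ]
 layer 0.068 0.074 75 [ 0.6533 -0.1678  0.068 ] [ 0.6906 -0.1312  0.0739] [ 0.6755 -0.1435  0.072 ]
 layer 0.076 0.09 69 [ 0.6565 -0.1632  0.076 ] [ 0.6857 -0.1328  0.0895] [ 0.6761 -0.1454  0.0821]
 layer 0.095 0.11 39 [ 0.668  -0.1537  0.0952] [ 0.682  -0.1403  0.1099] [ 0.6762 -0.1448  0.1032
[... 598 characters left out ...]
98]
 layer 0.03 0.036 278 [ 0.6302 -0.1869  0.03  ] [ 0.6995 -0.1203  0.036 ] [ 0.6555 -0.1634  0.0335]
 layer 0.04 0.054 170 [ 0.6422 -0.1799  0.0401] [ 0.686  -0.1336  0.054 ] [ 0.6563 -0.1658  0.0475]
 layer 0.055 0.062 159 [ 0.6435 -0.1791  0.0551] [ 0.6949 -0.128   0.0619] [ 0.6622 -0.1604  0.0573]
 layer 0.068 0.074 97 [ 0.6501 -0.1718  0.0681] [ 0.6893 -0.1353  0.0739] [ 0.6631 -0.1595  0.0719]
 layer 0.076 0.09 96 [ 0.6525 -0.1695  0.0761] [ 0.6828 -0.1355  0.0898] [ 0.6664 -0.1543  0.082 ]
 layer 0.095 0.11 64 [ 0.6617 -0.1605  0.095 ] [ 0.6782 -0.1449  0.1099] [ 0.6667 -0.1539  0.1026]
 layer 0.11 0.12 52 [ 0.661  -0.1589  0.11  ] [ 0.6785 -0.1421  0.1158] [ 0.6695 -0.1512  0.1131]
```

View pics/crop2.png

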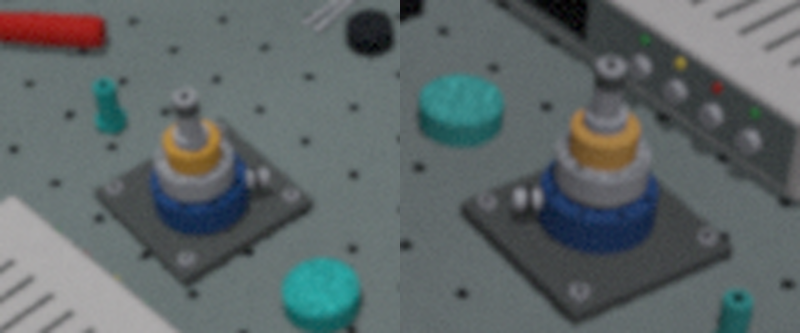

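Stack axis is about (0.671,-0.150), and the layer heights match the given sizes (stem top at 0.114). In both views the connector points roughly toward (-x,+y). Next I'll get its direction, the seat, and the move helper.

```bash
cat >> h.py <<'E'
def axes():
    o=robot.get_obs(); w,x,y,z=o["tool_rot"]
    from scipy.spatial.transform import Rotation as R
    return o,R.from_quat([x,y,z,w]).as_matrix()
def to(x,y,z,yaw=None):
    "shift in tool axes now, turn (tool z) so that tool y lies along world angle yaw (mod pi); shift given also for after the turn"
    o,A=axes(); d=A.T@(np.array([x,y,z])-o["tcp_pos"]); t=0
    a=np.arctan2(A[1,1],A[0,1])
    if yaw is not None: t=-((yaw-a+np.pi/2)%np.pi-np.pi/2)
    c,s=np.cos(t),np.sin(t); d2=np.array([c*d[0]+s*d[1],-s*d[0]+c*d[1],d[2]])
    print("clk %.2f"%o["clock"],"tcp",o["tcp_pos"].round(4),"yang %.3f"%a,"tilt",A[:2,2].round(3),"j6 %.2f"%o["joints"][5],"w %.4f"%o["grip_width"],"F",o["ft_force"].round(1),"| shift",d.round(4),"turn %.3f"%t,"| after turn",d2.round(4))
E
python3 - <<'E'
from h import *
Q=[]
for n,s in (("scene",(239,173)),("side",(405,416))):
    z=np.load(f"{n}0.npz"); p,d=z["p"],z["d"]; P=pts(d,robot.camera_model(n))
    q=P.reshape(-1,3); c=np.array([.672,-.150]); r=q[:,:2]-c; R=np.hypot(*r.T)
    k=(R>.037)&(R<.05)&(q[:,2]>.018)&(q[:,2]<.034); print(n,"conn",k.sum(),np.degrees(np.arctan2(*np.median(r[k],0)[::-1])).round(1),np.median(q[k],0).round(4))
    u,v=s; near=np.hypot(P[...,0]-.431,P[...,1]+.379)<.09
    t=P[near&(P[...,2]>.0182)&(P[...,2]<.0225)]; rect=cv2.minAreaRect(t[:,:2].astype(np.float32)); print(n,"block top",len(t),rect)
    t=P[near&(P[...,2]>.012)&(P[...,2]<.0168)&(np.hypot(P[...,0]-.431,P[...,1]+.379)<.03)]; print("floor",len(t),t.mean(0).round(4))
    for nm,cc,lo,hi,sz in (("wood",(.4257,.3917),.02,.0245,.116),("case",(.655,.1425),.0125,.0155,.14)):
        near=np.hypot(P[...,0]-cc[0],P[...,1]-cc[1])<.1
        t=P[near&(P[...,2]>lo)&(P[...,2]<hi)]; print(n,nm,cv2.minAreaRect(t[:,:2].astype(np.float32)))
to(.672,-.150,.24,0.84)
E
```

```text
scene conn 23 146.2 [ 0.6372 -0.1267  0.0275]
scene block top 683 ((0.43311136960983276, -0.3771217465400696), (0.11481792479753494, 0.11485905945301056), 9.768088340759277)
floor 80 [ 0.4286 -0.3823  0.015 ]
scene wood ((0.4276464581489563, 0.3885522186756134), (0.11980944126844406, 0.11611180752515793), 4.8759684562683105)
scene case ((0.6509528160095215, 0.1415526121854782), (0.12806856632232666, 0.15976138412952423), 88.17549133300781)
side conn 137 -155.4 [ 0.6381 -0.1655  0.0267]
side block top 3897 ((0.4302239716053009, -0.3782593607902527), (0.11484096944332123, 0.11362388730049133), 9.176040649414062)
floor 460 [ 0.4321 -0.3766  0.0149]
side wood ((0.42473387718200684, 0.38690030574798584), (0.11854401230812073, 0.1239662617444992), 3.5583319664001465)
side case ((0.6462416648864746, 0.1389157921075821), (0.13566243648529053, 0.15939725935459137), 88.51663970947266)
clk 0.10 tcp [0.2337 0.4697 0.2307] yang 1.109 tilt [-0.001 -0.001] j6 -0.15 w 0.0853 F [-0.   0.5 -0.5] | shift [-0.6685 -0.3595 -0.0089] turn 0.269 | after turn [-0.74   -0.1689 -0.0089]
```

```bash
python3 -m handwheel '[[0,0,0,0.13],[-0.045,-0.016,0,0],[-0.045,-0.016,0,0],[-0.045,-0.016,0,0],[-0.045,-0.016,0,0],[-0.045,-0.016,0,0],[-0.045,-0.016,0,0],[-0.045,-0.016,0,0],[-0.045,-0.016,0,0],[-0.045,-0.016,0,0],[-0.045,-0.016,0,0],[-0.045,-0.016,0,0]]'
python3 -c "
from h import *
to(.672,-.150,.23,0.98)"
```

```text
clock: 1.3
tcp_pos: [0.5506, 0.0344, 0.2265]
tool_rot: [-0.003, 0.29, 0.957, -0.002]
ft_force: [-0.3, 0.9, 0.1]
grip_width: 0.0853
clk 1.30 tcp [0.5506 0.0344 0.2265] yang 0.983 tilt [-0.007 -0.002] j6 -1.06 w 0.0853 F [-0.3  0.9  0.1] | shift [-0.2032 -0.0862 -0.004 ] turn 0.003 | after turn [-0.2035 -0.0855 -0.004 ]
```

```bash
python3 -m handwheel '[[-0.045,-0.018,0,0],[-0.045,-0.018,0,0],[-0.045,-0.018,0,0],[-0.045,-0.018,0,0],[-0.021,-0.012,0,0],[0,0,0,0],[0,0,0,0]]'
python3 - <<'E'
from h import *
to(.672,-.150,.23,0.98)
p,d,m=snap("wrist"); print({k:(np.round(v,3).tolist() if k=="T" else v) for k,v in m.items()}); cv2.imwrite("pics/w1.png",p[:,:,::-1]); np.savez("w1.npz",p=p,d=d)
E
```

```text
clock: 2.0
tcp_pos: [0.6742, -0.1605, 0.2191]
tool_rot: [-0.007, 0.293, 0.956, -0.002]
ft_force: [0.2, -0.4, 0.4]
grip_width: 0.0851
clk 2.00 tcp [ 0.6742 -0.1605  0.2191] yang 0.975 tilt [-0.015 -0.   ] j6 -1.32 w 0.0851 F [ 0.2 -0.4  0.4] | shift [ 0.0078  0.0073 -0.0109] turn -0.005 | after turn [ 0.0078  0.0074 -0.0109]
{'fx': 371.64829954431775, 'fy': 371.64829954431775, 'cx': 315.05389091904146, 'cy': 232.6455169186262, 'T': [[0.561, -0.804, -0.199, 0.623], [0.828, 0.542, 0.144, -0.122], [-0.007, -0.246, 0.969, 0.361], [0.0, 0.0, 0.0, 1.0]]}
```

View pics/w1.png

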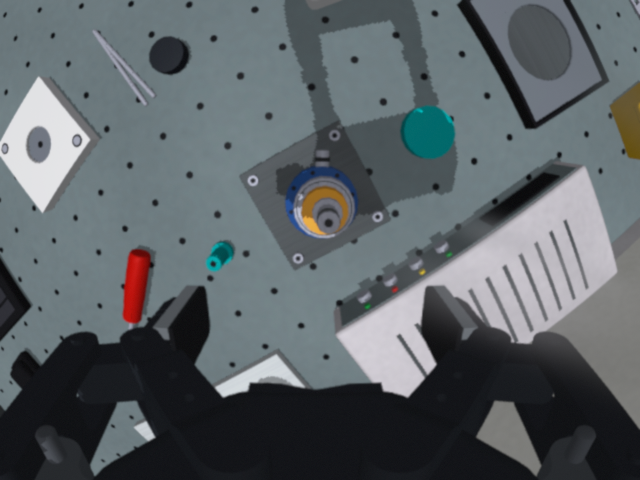

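Wrist view: punch top at (329,218), with the amber disc, platen and blue cell beneath it. The connector points up-image, so the jaws (image-horizontal) already lie across it. The turquoise disc is at (428,132).

```bash
cat >> h.py <<'E'
def wray(m,u,v,z):
    "wrist pixel(s) -> world point on plane z"
    u,v=np.atleast_1d(u).astype(float),np.atleast_1d(v).astype(float)
    x,y=u-m["cx"],v-m["cy"]; r=np.hypot(x,y)+1e-9; t=r/m["fx"]
    c=np.stack([np.sin(t)*x/r,-np.sin(t)*y/r,-np.cos(t)],-1); T=np.array(m["T"]); w=c@T[:3,:3].T
    return T[:3,3]+w*((z-T[2,3])/w[:,2])[:,None]
def wobj(p,m,lo,hi,z,seed,rad=60,show=None):
    "hsv mask near seed, largest blob's outline on plane z: enclosing circle"
    hsv=cv2.cvtColor(p,cv2.COLOR_RGB2HSV); M=cv2.inRange(hsv,np.array(lo),np.array(hi))
    W=np.zeros_like(M); cv2.circle(W,seed,rad,255,-1); M=cv2.morphologyEx(M&W,cv2.MORPH_OPEN,np.ones((3,3)))
    cs,_=cv2.findContours(M,cv2.RETR_EXTERNAL,cv2.CHAIN_APPROX_NONE); c=max(cs,key=cv2.contourArea)[:,0]
    q=wray(m,c[:,0],c[:,1],z)[:,:2].astype(np.float32); return cv2.minEnclosingCircle(q),cv2.minAreaRect(q)[1],cv2.boundingRect(c)
E
python3 - <<'E'
from h import *
z=np.load("w1.npz"); p=z["p"];d=z["d"]; m=robot.camera_model("wrist")
print("punch top",wray(m,329,218,.114)); 
hsv=cv2.cvtColor(p,cv2.COLOR_RGB2HSV)
for n,(u,v) in dict(top=(329,218),stem=(323,203),platen=(301,213),seat=(38,145),seat2=(30,140),case=(540,42),supply=(500,300)).items(): print(n,hsv[v,u],round(float(d[v,u]),3))
print("amber",wobj(p,m,(8,90,90),(28,255,255),.074,(325,205)))
print("blue",wobj(p,m,(100,110,30),(125,255,255),.034,(322,200)))
print("teal",wobj(p,m,(80,110,60),(97,255,255),.018,(428,132)), wray(m,38,145,.015),wray(m,540,42,.009))
P=pts(np.load("scene0.npz")["d"],robot.camera_model("scene")); print("supply z",P[330,190])
E
```

```text
punch top [[ 0.6704862  -0.14511319  0.114     ]]
top [114  26  99] 0.254
stem [117  24 119] 0.284
platen [ 14  71 151] 0.293
seat [111  34  75] 0.333
seat2 [108  34 128] 0.334
case [103  26  88] 0.311
supply [130   9 163] 0.327
amber (((0.6710271835327148, -0.1487267017364502), 0.019564751535654068), (0.036929693073034286, 0.03647657111287117), (302, 186, 46, 49))
blue (((0.6695364713668823, -0.1504564732313156), 0.033064305782318115), (0.06490276753902435, 0.04921790584921837), (285, 166, 73, 64))
teal (((0.670988142490387, -0.02980143018066883), 0.027437059208750725), (0.053862638771533966, 0.05050094798207283), (400, 105, 55, 54)) [[ 0.43157483 -0.37812584  0.015     ]] [[0.65550873 0.14266881 0.009     ]]
supply z [ 0.86029502 -0.02501484  0.0586954 ]
```

```bash
python3 -m handwheel '[[0.008,0.009,0.02,0],[0,0,0.03,0],[0,0,0.02,0],[0,0,0,0],[0,0,0,0]]'
python3 - <<'E'
from h import *
p,d,m=snap("wrist"); to(.6705,-.148,.087,0.98)
print("amber",wobj(p,m,(8,90,90),(28,255,255),.074,(325,225),90))
P=None
cv2.imwrite("pics/w2.png",p[:,:,::-1][60:460,120:520])
E
```

```text
clock: 2.55
tcp_pos: [0.6701, -0.1407, 0.1506]
tool_rot: [-0.006, 0.29, 0.957, -0.002]
ft_force: [-0.1, -0.3, 0.5]
grip_width: 0.0855
clk 2.60 tcp [ 0.6701 -0.1406  0.1506] yang 0.983 tilt [-0.013  0.   ] j6 -1.30 w 0.0850 F [-0.6  0.9 -0.2] | shift [-0.0051 -0.0055  0.0636] turn 0.003 | after turn [-0.0051 -0.0055  0.0636]
amber (((0.6696586012840271, -0.1483514904975891), 0.020410364493727684), (0.03712093085050583, 0.03668363019824028), (274, 220, 60, 59))
```

View pics/w2.png

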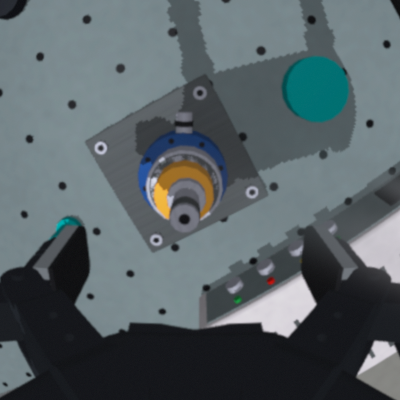

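Punch top at full-frame pixel (304,277). The left finger passes over the turquoise punch at about (190,282), so I'll locate that too.

```bash
python3 - <<'E'
from h import *
m=robot.camera_model("wrist"); print("punch",wray(m,304,277,.114))
z=np.load("w1.npz")
P=pts(np.load("scene0.npz")["d"],robot.camera_model("scene")); print("tealpunch",P[222:242,194:204].reshape(-1,3)[P[222:242,194:204].reshape(-1,3)[:,2]>.01].mean(0))
c=wray(m,304,277,.114)[0]; to(c[0],c[1],.087,.98)
E
```

```text
punch [[ 0.6722229  -0.14683744  0.114     ]]
tealpunch [ 0.66183922 -0.26537702  0.02873453]
clk 2.60 tcp [ 0.6701 -0.1406  0.1506] yang 0.983 tilt [-0.013  0.   ] j6 -1.30 w 0.0850 F [-0.6  0.9 -0.2] | shift [-0.0059 -0.0036  0.0636] turn 0.003 | after turn [-0.0059 -0.0035  0.0636]
```

```bash
python3 -m handwheel '[[-0.005,-0.004,0.02,0],[0,0,0.025,0],[0,0,0.018,0],[0,0,0,0],[0,0,0,0]]'
python3 -c "
from h import *
to(.6715,-.148,.087,.98)"
```

```text
clock: 3.1
tcp_pos: [0.6756, -0.1464, 0.0957]
tool_rot: [0.001, 0.289, 0.957, -0.002]
ft_force: [0.7, 0.2, -0.0]
grip_width: 0.0854
clk 3.10 tcp [ 0.6756 -0.1464  0.0957] yang 0.985 tilt [ 0.001 -0.004] j6 -1.31 w 0.0854 F [ 0.7  0.2 -0. ] | shift [ 0.0026 -0.0036  0.0087] turn 0.005 | after turn [ 0.0025 -0.0036  0.0087]
```

```bash
python3 -m handwheel '[[0.0025,-0.0035,0.008,0],[0,0,0,0],[0,0,0,0]]'
python3 -c "
from h import *
to(.6715,-.148,.087,.98)"
```

```text
clock: 3.4
tcp_pos: [0.673, -0.1484, 0.0913]
tool_rot: [0.004, 0.289, 0.957, -0.002]
ft_force: [-0.4, 0.1, 0.1]
grip_width: 0.0855
clk 3.40 tcp [ 0.673  -0.1484  0.0913] yang 0.985 tilt [ 0.007 -0.006] j6 -1.31 w 0.0855 F [-0.4  0.1  0.1] | shift [ 0.0015 -0.0004  0.0043] turn 0.005 | after turn [ 0.0015 -0.0005  0.0043]
```

```bash
python3 -m handwheel '[[0.001,0,0.003,0],[0,0,0,0],[0,0,0,0],[0,0,0,0],[0,0,0,0],[0,0,0,0],[0,0,0,0],[0,0,0,0]]' 0.012
python3 -c "
from h import *
to(.6715,-.148,.087,.98)"
```

```text
clock: 4.2
tcp_pos: [0.6726, -0.1481, 0.0894]
tool_rot: [0.005, 0.289, 0.957, -0.002]
ft_force: [0.7, 0.2, 0.7]
grip_width: 0.0138
clk 4.20 tcp [ 0.6726 -0.1481  0.0894] yang 0.985 tilt [ 0.009 -0.007] j6 -1.31 w 0.0138 F [0.7 0.2 0.7] | shift [ 0.001  -0.0005  0.0024] turn 0.005 | after turn [ 0.001  -0.0005  0.0024]
```

```bash
python3 -m handwheel '[[0,0,0,0],[0,0,0,0],[0,0,-0.015,0],[0,0,-0.025,0],[0,0,-0.03,0],[0,0,0,0],[0,0,0,0]]' 0.0
python3 - <<'E'
from h import *
p,d,m=snap("wrist"); to(.431,-.378,.2,.98)
cv2.imwrite("pics/w3.png",p[:,:,::-1][60:460,120:520])
E
```

```text
clock: 4.9
tcp_pos: [0.6716, -0.1474, 0.1639]
tool_rot: [0.005, 0.289, 0.957, -0.002]
ft_force: [0.2, -0.6, -1.2]
grip_width: 0.0138
clk 4.95 tcp [ 0.672  -0.1475  0.1644] yang 0.985 tilt [ 0.009 -0.007] j6 -1.31 w 0.0137 F [ 0.9  0.  -0.2] | shift [ 0.0731 -0.3253 -0.0361] turn 0.005 | after turn [ 0.0714 -0.3257 -0.0361]
```

View pics/w3.png

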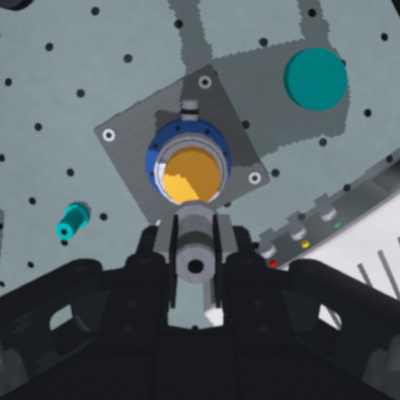

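Punch held upright and amber specimen left in place. Moving to the parking seat.

```bash
python3 -m handwheel '[[0.009,-0.041,0,0],[0.009,-0.041,0,0],[0.009,-0.041,0,0],[0.009,-0.041,0,0],[0.009,-0.041,0,0],[0.009,-0.041,0,0],[0.009,-0.041,0,0],[0.006,-0.030,0,0],[0,0,0,0],[0,0,0,0]]'
python3 - <<'E'
from h import *
p,d,m=snap("wrist"); to(.431,-.378,.1,.98)
cv2.imwrite("pics/w4.png",p[:,:,::-1]); np.savez("w4.npz",p=p)
E
```

```text
clock: 5.95
tcp_pos: [0.428, -0.378, 0.1551]
tool_rot: [-0.001, 0.287, 0.958, 0.001]
ft_force: [0.3, 0.0, -1.1]
grip_width: 0.0142
clk 6.00 tcp [ 0.4281 -0.3778  0.1551] yang 0.989 tilt [-0.001  0.002] j6 -1.85 w 0.0143 F [-0.3 -1.2 -0.8] | shift [-0.0026  0.0014  0.0551] turn 0.009 | after turn [-0.0026  0.0014  0.0551]
```

View pics/w4.png

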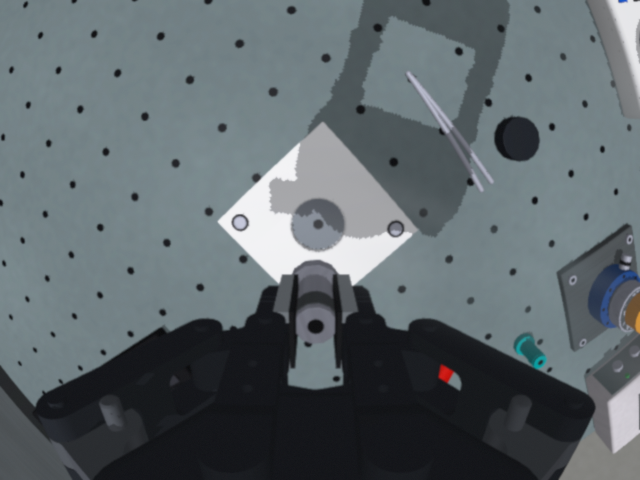

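```bash
python3 - <<'E'
from h import *
m=robot.camera_model("wrist"); c=wray(m,[318,291,345],[224,224,224],.015); print(c)
to(.4312,-.3782,.045,.98)
E
```

```text
[[ 0.4324987  -0.3754192   0.015     ]
 [ 0.42090868 -0.39300449  0.015     ]
 [ 0.44408439 -0.35779607  0.015     ]]
clk 6.00 tcp [ 0.4281 -0.3778  0.1551] yang 0.989 tilt [-0.001  0.002] j6 -1.85 w 0.0143 F [-0.3 -1.2 -0.8] | shift [-0.003   0.0013  0.1101] turn 0.009 | after turn [-0.0029  0.0013  0.1101]
```

```bash
python3 -m handwheel '[[-0.0025,0.0025,0.03,0],[0,0,0.04,0],[0,0,0.025,0],[0,0,0,0],[0,0,0,0]]'
python3 - <<'E'
from h import *
p,d,m=snap("wrist"); to(.4315,-.3772,.031,.98)
cv2.imwrite("pics/w5.png",p[:,:,::-1][150:450,160:480])
p,d,m=snap("side");np.savez("s5.npz",p=p,d=d);cv2.imwrite("pics/s5.png",cv2.resize(p[350:480,320:500,::-1],None,fx=3,fy=3))
E
```

```text
clock: 6.5
tcp_pos: [0.4368, -0.3733, 0.0581]
tool_rot: [0.001, 0.284, 0.959, 0.0]
ft_force: [0.7, -0.7, -0.5]
grip_width: 0.0143
clk 6.55 tcp [ 0.4367 -0.3732  0.0582] yang 0.996 tilt [0.002 0.   ] j6 -1.84 w 0.0141 F [-0.1  0.3 -1.1] | shift [ 0.0023 -0.0062  0.0272] turn 0.016 | after turn [ 0.0022 -0.0062  0.0272]
```

View pics/w5.png

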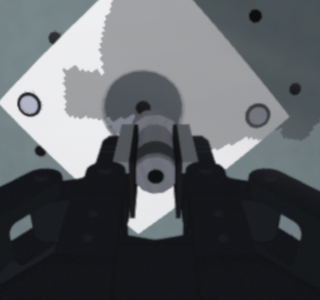

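```bash
python3 -m handwheel '[[0.002,-0.006,0.005,0],[0,0,0.005,0],[0,0,0.003,0],[0,0,0,0]]'
python3 -c "
from h import *
to(.4315,-.3772,.031,.98)"
```

```text
clock: 7.0
tcp_pos: [0.4331, -0.3798, 0.0486]
tool_rot: [0.004, 0.284, 0.959, -0.002]
ft_force: [-0.9, 0.5, -1.7]
grip_width: 0.014
clk 7.00 tcp [ 0.4331 -0.3798  0.0486] yang 0.996 tilt [ 0.007 -0.006] j6 -1.85 w 0.0140 F [-0.9  0.5 -1.7] | shift [0.0029 0.0013 0.0176] turn 0.016 | after turn [0.0029 0.0013 0.0176]
```

```bash
python3 -m handwheel '[[0.003,0.0015,0.006,0],[0,0,0.006,0],[0,0,0.002,0],[0,0,0,0]]'
python3 -c "
from h import *
to(.4315,-.3772,.031,.98)"
```

```text
clock: 7.4
tcp_pos: [0.4312, -0.3767, 0.0334]
tool_rot: [0.004, 0.284, 0.959, -0.002]
ft_force: [0.0, 0.6, -0.2]
grip_width: 0.0138
clk 7.40 tcp [ 0.4312 -0.3767  0.0334] yang 0.995 tilt [ 0.007 -0.006] j6 -1.85 w 0.0138 F [ 0.   0.6 -0.2] | shift [-0.0005 -0.0002  0.0024] turn 0.015 | after turn [-0.0005 -0.0002  0.0024]
```

```bash
python3 -m handwheel '[[0,0,0.0015,0],[0,0,0.001,0],[0,0,0.001,0]]'; python3 -m handwheel '[[0,0,0.001,0],[0,0,0,0]]'
```

```text
clock: 7.7
tcp_pos: [0.4315, -0.3769, 0.0303]
tool_rot: [0.004, 0.284, 0.959, -0.002]
ft_force: [-1.3, 2.9, 12.1]
grip_width: 0.014
clock: 7.9
tcp_pos: [0.4316, -0.3771, 0.0307]
tool_rot: [0.005, 0.284, 0.959, -0.002]
ft_force: [0.3, 0.7, -0.2]
grip_width: 0.0142
```

Contact came at the expected height, with the TCP at (0.4316,-0.377). Releasing and lifting.

```bash
python3 -m handwheel '[[0,0,0,0],[0,0,0,0],[0,0,0,0],[0,0,0,0],[0,0,-0.02,0],[0,0,-0.04,0],[0,0,-0.04,0],[0,0,-0.02,0],[0,0,0,0],[0,0,0,0]]' 0.06
python3 - <<'E'
from h import *
p,d,m=snap("wrist"); to(.671,-.149,.2,.98); cv2.imwrite("pics/w6.png",p[:,:,::-1][100:450,140:500])
p,d,m=snap("side"); P=pts(d,m); r=np.hypot(P[...,0]-.4315,P[...,1]+.377)
for a,b in((.02,.024),(.03,.05),(.052,.06)):
    q=P[(r<.035)&(P[...,2]>a)&(P[...,2]<b)]; print(a,len(q),q.min(0).round(4),q.max(0).round(4))
E
```

```text
clock: 8.9
tcp_pos: [0.4303, -0.3759, 0.1531]
tool_rot: [0.004, 0.284, 0.959, -0.002]
ft_force: [0.9, -0.4, -0.4]
grip_width: 0.0601
clk 8.95 tcp [ 0.4303 -0.3759  0.1529] yang 0.995 tilt [ 0.006 -0.005] j6 -1.85 w 0.0603 F [ 0.  -0.5  0.2] | shift [-0.0789  0.3213 -0.0468] turn 0.015 | after turn [-0.0739  0.3224 -0.0468]
0.02 474 [ 0.3972 -0.411   0.02  ] [ 0.4656 -0.3421  0.024 ]
0.03 91 [ 0.4219 -0.3871  0.03  ] [ 0.4357 -0.3734  0.0497]
0.052 89 [ 0.4235 -0.3868  0.052 ] [ 0.4387 -0.3707  0.0583]
```

View pics/w6.png

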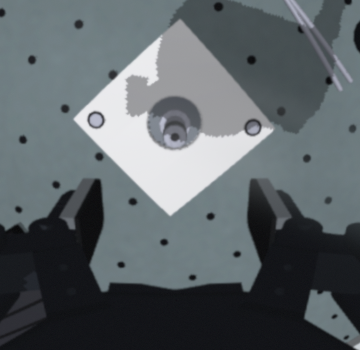

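```bash
python3 - <<'E'
from h import *
m=robot.camera_model("wrist"); print(wray(m,[315],[236],.055),wray(m,[314],[223],.015))
E
python3 -m handwheel '[[-0.009,0.041,-0.006,0],[-0.009,0.041,-0.006,0],[-0.009,0.041,-0.006,0],[-0.009,0.041,-0.006,0],[-0.009,0.041,-0.006,0],[-0.009,0.041,-0.006,0],[-0.009,0.041,0,0],[-0.010,0.030,0,0],[0,0,0,0],[0,0,0,0]]'
python3 - <<'E'
from h import *
p,d,m=snap("wrist"); A=wobj(p,m,(8,90,90),(28,255,255),.074,(325,225),90); print(A)
(x,y),r=A[0]; to(x,y,.1,.98)
E
```

```text
[[ 0.43203843 -0.3746181   0.055     ]] [[ 0.43237925 -0.3757487   0.015     ]]
clock: 10.0
tcp_pos: [0.6668, -0.1388, 0.1687]
tool_rot: [-0.012, 0.286, 0.958, 0.002]
ft_force: [-0.5, -0.2, 0.2]
grip_width: 0.0599
(((0.6704274415969849, -0.1479102522134781), 0.020609820261597633), (0.037955787032842636, 0.03945503011345863), (277, 221, 57, 59))
clk 10.05 tcp [ 0.6665 -0.1389  0.1686] yang 0.991 tilt [-0.022  0.01 ] j6 -1.31 w 0.0599 F [ 0.6  0.5 -0.7] | shift [-0.0098 -0.0052  0.0684] turn 0.011 | after turn [-0.0099 -0.0051  0.0684]
```

```bash
python3 -m handwheel '[[-0.005,-0.003,0.02,0.01],[-0.005,-0.002,0.02,0],[0,0,0.02,0],[0,0,0,0],[0,0,0,0]]'
python3 - <<'E'
from h import *
p,d,m=snap("wrist"); A=wobj(p,m,(8,90,90),(28,255,255),.074,(315,265),100); print(A)
to(.6705,-.1482,.058,.98)
E
```

```text
clock: 10.55
tcp_pos: [0.6663, -0.1543, 0.1057]
tool_rot: [-0.014, 0.294, 0.956, 0.001]
ft_force: [-0.3, 0.2, 1.2]
grip_width: 0.0601
(((0.670569896697998, -0.14752323925495148), 0.020701659843325615), (0.03717007488012314, 0.04077102616429329), (290, 231, 75, 78))
clk 10.60 tcp [ 0.6661 -0.1543  0.1056] yang 0.973 tilt [-0.026  0.011] j6 -1.31 w 0.0601 F [ 0.1 -0.5 -0.6] | shift [-0.0015  0.0077  0.0475] turn -0.007 | after turn [-0.0015  0.0077  0.0475]
```

```bash
python3 -m handwheel '[[-0.001,0.007,0.012,0],[0,0,0.012,0],[0,0,0.01,0],[0,0,0,0],[0,0,0,0]]'
python3 -c "
from h import *
to(.6705,-.1480,.058,.98)"
```

```text
clock: 11.1
tcp_pos: [0.6712, -0.1487, 0.0711]
tool_rot: [-0.012, 0.294, 0.956, 0.001]
ft_force: [-0.7, 0.3, 0.3]
grip_width: 0.0603
clk 11.10 tcp [ 0.6712 -0.1487  0.0711] yang 0.973 tilt [-0.022  0.01 ] j6 -1.30 w 0.0603 F [-0.7  0.3  0.3] | shift [0.0006 0.0003 0.0131] turn -0.007 | after turn [0.0006 0.0003 0.0131]
```

```bash
python3 -m handwheel '[[0.0005,0,0.006,0],[0,0,0.005,0],[0,0,0,0],[0,0,0,0]]'
python3 -m handwheel '[[0,0,0,0],[0,0,0,0],[0,0,0,0],[0,0,0,0],[0,0,0,0]]' 0.03
python3 -c "
from h import *
to(.6705,-.1480,.058,.98)"
```

```text
clock: 11.5
tcp_pos: [0.6708, -0.1483, 0.0597]
tool_rot: [-0.012, 0.294, 0.956, 0.001]
ft_force: [1.1, 0.1, 0.4]
grip_width: 0.06
clock: 12.0
tcp_pos: [0.6714, -0.1485, 0.0611]
tool_rot: [-0.01, 0.294, 0.956, 0.001]
ft_force: [0.2, -0.3, -0.5]
grip_width: 0.0356
clk 12.00 tcp [ 0.6714 -0.1485  0.0611] yang 0.973 tilt [-0.019  0.008] j6 -1.30 w 0.0356 F [ 0.2 -0.3 -0.5] | shift [ 0.001  -0.      0.0031] turn -0.007 | after turn [ 0.001  -0.      0.0031]
```

```bash
python3 -m handwheel '[[0,0,-0.01,0],[0,0,-0.02,0],[0,0,-0.03,0],[0,0,-0.025,0],[0,0,0,0]]'
python3 - <<'E'
from h import *
p,d,m=snap("wrist"); cv2.imwrite("pics/w7.png",p[:,:,::-1][100:450,140:500]); to(.4697,.0112,.15,.98)
E
```

```text
clock: 12.5
tcp_pos: [0.6727, -0.1492, 0.1501]
tool_rot: [-0.011, 0.294, 0.956, 0.001]
ft_force: [0.4, -0.6, 0.2]
grip_width: 0.0355
clk 12.55 tcp [ 0.6719 -0.1489  0.1481] yang 0.973 tilt [-0.024  0.01 ] j6 -1.30 w 0.0358 F [ 0.2  0.4 -0.6] | shift [0.2572 0.0186 0.0045] turn -0.007 | after turn [0.2571 0.0203 0.0045]
```

View pics/w7.png

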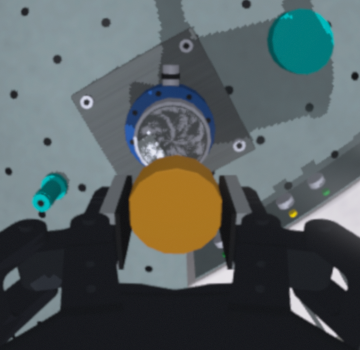

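Specimen held; the platen stayed on the cell. Next, the balance pan.

```bash
python3 -m handwheel '[[0.03,0.002,0,0],[0.042,0.003,0,0],[0.042,0.003,0,0],[0.042,0.003,0,0],[0.042,0.003,0,0],[0.035,0.003,0,0],[0.022,0.002,0,0],[0,0,0,0],[0,0,0,0]]'
python3 - <<'E'
from h import *
p,d,m=snap("wrist"); cv2.imwrite("pics/w8.png",p[:,:,::-1]);np.savez("w8.npz",p=p,d=d); to(.4697,.0112,.08,.98)
E
```

```text
clock: 13.45
tcp_pos: [0.4566, 0.0163, 0.1441]
tool_rot: [-0.022, 0.295, 0.955, 0.0]
ft_force: [-0.4, -0.9, -0.8]
grip_width: 0.036
clk 13.50 tcp [0.4566 0.0162 0.144 ] yang 0.971 tilt [-0.042  0.014] j6 -1.11 w 0.0355 F [ 0.2  0.3 -0.1] | shift [-0.0163  0.004   0.0633] turn -0.009 | after turn [-0.0164  0.0039  0.0633]
```

View pics/w8.png

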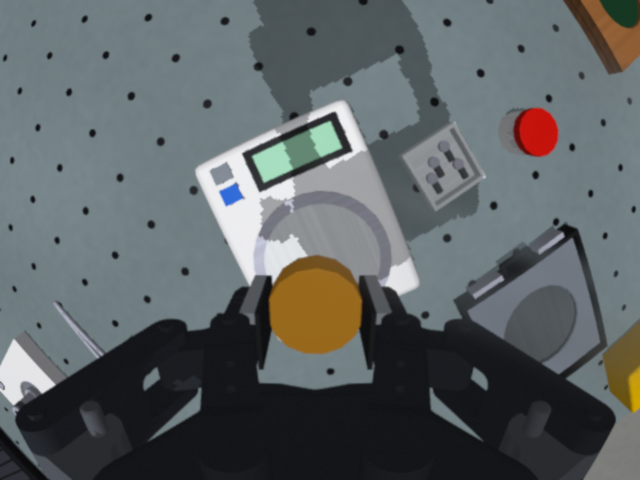

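```bash
python3 -m handwheel '[[-0.010,0.002,0.01,0],[-0.006,0.002,0.03,0],[0,0,0.025,0]]'
python3 -c "
from h import *
to(.4697,.0112,.053,.98)"
```

```text
clock: 13.8
tcp_pos: [0.4763, 0.0083, 0.0775]
tool_rot: [-0.017, 0.296, 0.955, 0.001]
ft_force: [-0.0, 1.7, -0.1]
grip_width: 0.0352
clk 13.80 tcp [0.4763 0.0083 0.0775] yang 0.969 tilt [-0.032  0.012] j6 -1.12 w 0.0352 F [-0.   1.7 -0.1] | shift [ 0.0063 -0.0011  0.0247] turn -0.011 | after turn [ 0.0063 -0.001   0.0247]
```

```bash
python3 -m handwheel '[[0.006,-0.001,0.006,0],[0,0,0.006,0],[0,0,0.004,0]]'
python3 -c "
from h import *
to(.4697,.0112,.053,.98)"
```

```text
clock: 14.1
tcp_pos: [0.4703, 0.0094, 0.057]
tool_rot: [-0.02, 0.297, 0.955, 0.0]
ft_force: [-0.0, 0.4, 0.4]
grip_width: 0.0358
clk 14.10 tcp [0.4703 0.0094 0.057 ] yang 0.967 tilt [-0.037  0.012] j6 -1.12 w 0.0358 F [-0.   0.4  0.4] | shift [0.0013 0.0012 0.004 ] turn -0.013 | after turn [0.0013 0.0012 0.004 ]
```

```bash
python3 -m handwheel '[[0.001,0.001,0.002,0],[0,0,0.002,0]]'; python3 -m handwheel '[[0,0,0.001,0],[0,0,0.001,0]]'; python3 -m handwheel '[[0,0,0.001,0],[0,0,0.001,0]]'
```

```text
clock: 14.3
tcp_pos: [0.4708, 0.0106, 0.0533]
tool_rot: [-0.019, 0.298, 0.954, 0.001]
ft_force: [1.0, -0.1, -1.1]
grip_width: 0.0355
clock: 14.5
tcp_pos: [0.4716, 0.0106, 0.0522]
tool_rot: [-0.018, 0.297, 0.955, 0.001]
ft_force: [0.8, 0.0, -0.6]
grip_width: 0.0352
clock: 14.7
tcp_pos: [0.4719, 0.0107, 0.0506]
tool_rot: [-0.017, 0.297, 0.955, 0.001]
ft_force: [0.2, -0.7, -0.1]
grip_width: 0.0355
```

```bash
python3 -m handwheel '[[0.002,0,0.001,0]]'; python3 -m handwheel '[[0,0,0.001,0]]'; python3 -m handwheel '[[0,0,0.001,0]]'
```

```text
clock: 14.8
tcp_pos: [0.4716, 0.0112, 0.0504]
tool_rot: [-0.015, 0.297, 0.955, 0.001]
ft_force: [1.4, -4.9, 8.6]
grip_width: 0.0355
clock: 14.9
tcp_pos: [0.4716, 0.0112, 0.0504]
tool_rot: [-0.015, 0.297, 0.955, 0.001]
ft_force: [-6.2, 1.8, 16.5]
grip_width: 0.0354
clock: 15.0
tcp_pos: [0.4716, 0.0112, 0.0504]
tool_rot: [-0.014, 0.297, 0.955, 0.001]
ft_force: [-3.3, -1.3, 11.8]
grip_width: 0.0354
```

```bash
python3 -m handwheel '[[0,0,0,0],[0,0,0,0],[0,0,0,0],[0,0,-0.03,0],[0,0,-0.045,0],[0,0,-0.02,0],[0,0,0,0]]' 0.056
python3 - <<'E'
from h import *
p,d,m=snap("wrist"); cv2.imwrite("pics/w9.png",p[:,:,::-1][100:450,140:500]); print(wobj(p,m,(8,90,90),(28,255,255),.064,(315,265),100))
to(.671,-.149,.15,.98)
for n in("scene","side"):
    p,d,m=snap(n); P=pts(d,m); hsv=cv2.cvtColor(p,cv2.COLOR_RGB2HSV); r=np.hypot(P[...,0]-.47,P[...,1]-.011)
    M=(cv2.inRange(hsv,np.array((8,90,60)),np.array((28,255,255)))>0)&(r<.05); q=P[M&(P[...,2]>.06)]; print(n,len(q),q.mean(0).round(4) if len(q) else '')
E
```

```text
clock: 15.7
tcp_pos: [0.4732, 0.0106, 0.1473]
tool_rot: [-0.016, 0.297, 0.955, 0.001]
ft_force: [0.4, 0.9, -0.6]
grip_width: 0.0559
(((0.47254955768585205, 0.01285676471889019), 0.01970582641661167), (0.03615722432732582, 0.038480326533317566), (287, 212, 58, 60))
clk 15.75 tcp [0.4726 0.0107 0.1461] yang 0.967 tilt [-0.033  0.011] j6 -1.11 w 0.0563 F [0.8 0.6 0.3] | shift [-0.2537 -0.019  -0.0121] turn -0.013 | after turn [-0.2534 -0.0222 -0.0121]
scene 139 [0.4756 0.0119 0.0637]
side 215 [0.471  0.0071 0.0636]
```

View pics/w9.png

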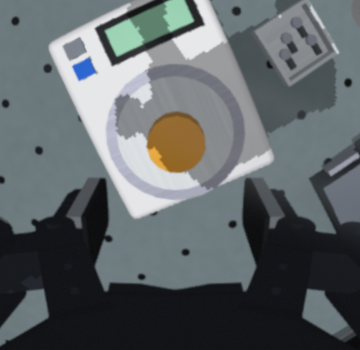

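```bash
python3 -c "
from h import *
print(wray(robot.camera_model('wrist'),315.5,231,.046))"
python3 -m handwheel '[[-0.045,-0.003,-0.002,0],[-0.045,-0.003,-0.002,0],[-0.045,-0.003,-0.002,0],[-0.045,-0.004,-0.002,0],[-0.045,-0.004,0,0],[-0.023,-0.004,0,0]]' 0.074
python3 - <<'E'
from h import *
p,d,m=snap("wrist"); to(.670,-.1495,.08,.98);cv2.imwrite("pics/w10.png",p[:,:,::-1]);np.savez("w10.npz",p=p,d=d)
print("blue",wobj(p,m,(100,110,30),(125,255,255),.034,(315,225),90))
E
```

```text
[[0.46658293 0.01544106 0.046     ]]
clock: 16.45
tcp_pos: [0.6621, -0.1483, 0.1282]
tool_rot: [-0.031, 0.295, 0.955, -0.0]
ft_force: [-0.4, 0.7, 0.3]
grip_width: 0.074
clk 16.50 tcp [ 0.6628 -0.1504  0.1271] yang 0.971 tilt [-0.059  0.017] j6 -1.30 w 0.0741 F [-3.4 -1.4 -0.6] | shift [-0.0081  0.0057  0.0466] turn -0.009 | after turn [-0.0082  0.0056  0.0466]
blue (((0.6688082814216614, -0.1506221443414688), 0.0332346186041832), (0.06480295211076736, 0.0467647910118103), (270, 207, 97, 78))
```

View pics/w10.png

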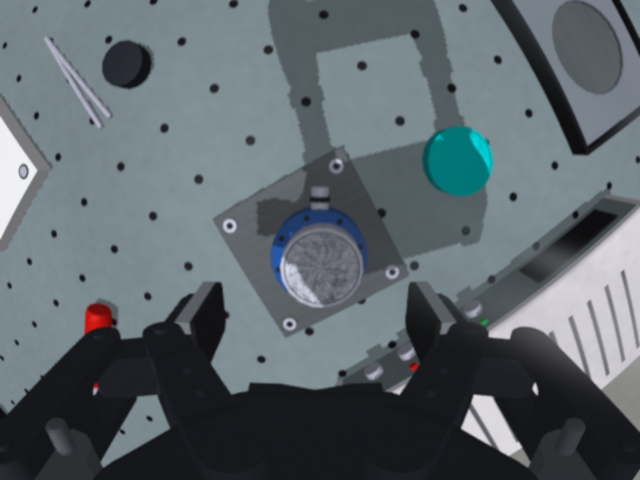

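```bash
python3 -m handwheel '[[0,0,-0.05,0],[0,0,-0.05,0]]';python3 -m handwheel '[[-0.008,0.005,0.02,0],[0,0,0.02,0],[0,0,0.02,0],[0,0,0.02,0],[0,0,0.02,0]]'
python3 -c "
from h import *
to(.670,-.1495,.08,.98)"
python3 -m handwheel '[[0,0,0,0],[0,0,0,0]]'
python3 -c "
from h import *
to(.670,-.1495,.08,.98)"
```

```text
clock: 16.7
tcp_pos: [0.6647, -0.1523, 0.2137]
tool_rot: [-0.044, 0.297, 0.954, 0.0]
ft_force: [0.5, 0.0, -0.2]
grip_width: 0.0739
clock: 17.2
tcp_pos: [0.6683, -0.1508, 0.1112]
tool_rot: [-0.041, 0.297, 0.954, 0.0]
ft_force: [-0.2, 0.1, 0.4]
grip_width: 0.0738
clk 17.20 tcp [ 0.6683 -0.1508  0.1112] yang 0.968 tilt [-0.077  0.024] j6 -1.30 w 0.0738 F [-0.2  0.1  0.4] | shift [-0.0031  0.0028  0.031 ] turn -0.012 | after turn [-0.0031  0.0027  0.031 ]
clock: 17.4
tcp_pos: [0.665, -0.1495, 0.1046]
tool_rot: [-0.047, 0.297, 0.954, 0.0]
ft_force: [0.5, -0.6, -0.3]
grip_width: 0.074
clk 17.40 tcp [ 0.665  -0.1495  0.1046] yang 0.969 tilt [-0.089  0.028] j6 -1.30 w 0.0740 F [ 0.5 -0.6 -0.3] | shift [-0.0063  0.0034  0.0241] turn -0.011 | after turn [-0.0063  0.0034  0.0241]
```

```bash
T='from h import *
to(.670,-.1495,.08,.98)'
python3 -m handwheel '[[0,0,-0.015,0],[0,0,-0.015,0],[0,0,-0.015,0],[0,0,-0.015,0],[0,0,-0.015,0],[0,0,-0.015,0],[0,0,0,0]]'>/dev/null; python3 -c "$T"
python3 -m handwheel '[[0,0,0.01,0],[0,0,0.01,0],[0,0,0.01,0],[0,0,0.01,0],[0,0,0.005,0],[0,0,0,0]]'>/dev/null;  python3 -c "$T"
python3 -m handwheel '[[0,0.02,0,0],[0,0.02,0,0],[0,0.02,0,0],[0,0,0,0]]'>/dev/null;  python3 -c "$T"
python3 -m handwheel '[[0,-0.02,0,0],[0,-0.02,0,0],[0,-0.02,0,0],[0,0,0,0]]'>/dev/null;  python3 -c "$T"
python3 -m handwheel '[[-0.02,0,0,0],[-0.02,0,0,0],[0,0,0,0]]'>/dev/null;  python3 -c "$T"
python3 -m handwheel '[[0.02,0,0,0],[0.02,0,0,0],[0,0,0,0]]'>/dev/null;  python3 -c "$T"
```

```text
clk 18.10 tcp [ 0.6742 -0.152   0.2008] yang 0.969 tilt [-0.086  0.027] j6 -1.30 w 0.0742 F [-0.1 -0.2  0. ] | shift [-0.0056  0.0029  0.1208] turn -0.011 | after turn [-0.0056  0.0028  0.1208]
clk 18.70 tcp [ 0.6678 -0.1498  0.1477] yang 0.969 tilt [-0.093  0.03 ] j6 -1.30 w 0.0739 F [-0.4  0.3 -0.4] | shift [-0.0079  0.0034  0.0671] turn -0.011 | after turn [-0.008   0.0033  0.0671]
clk 19.10 tcp [ 0.7044 -0.097   0.146 ] yang 0.968 tilt [-0.092  0.031] j6 -1.22 w 0.0737 F [-0.3  0.7 -0.2] | shift [-0.0077 -0.0609  0.0673] turn -0.012 | after turn [-0.007  -0.061   0.0673]
clk 19.50 tcp [ 0.6709 -0.1454  0.1481] yang 0.973 tilt [-0.09   0.029] j6 -1.30 w 0.0741 F [-0.5  0.   0. ] | shift [-0.0078 -0.0021  0.0677] turn -0.007 | after turn [-0.0078 -0.0022  0.0677]
clk 19.80 tcp [ 0.7053 -0.1674  0.1459] yang 0.972 tilt [-0.088  0.03 ] j6 -1.31 w 0.0742 F [-0.8  0.4 -0.6] | shift [ 0.0331 -0.0034  0.0693] turn -0.008 | after turn [ 0.0332 -0.0032  0.0693]
clk 20.10 tcp [ 0.6714 -0.1421  0.1485] yang 0.973 tilt [-0.089  0.031] j6 -1.29 w 0.0737 F [0.4 0.5 0.4] | shift [-0.0092 -0.0052  0.0681] turn -0.007 | after turn [-0.0091 -0.0053  0.0681]
```

```bash
T='from h import *
to(.670,-.1495,.08,.98)'
python3 -m handwheel '[[0,0,-0.004,0],[0,0,-0.01,0],[0,0,-0.018,0],[0,0,-0.028,0],[0,0,-0.035,0],[0,0,0.03,0],[0,0,0.028,0],[0,0,0.022,0],[0,0,0.014,0],[0,0,0.008,0],[0,0,0.003,0],[0,0,0,0]]';  python3 -c "$T"
python3 -m handwheel '[[0,0,-0.004,0],[0,0,-0.01,0],[0,0,-0.018,0],[0,0,-0.028,0],[0,0,-0.035,0],[0,0,0,0]]' ;  python3 -c "$T"
```

```text
clock: 21.3
tcp_pos: [0.6802, -0.1453, 0.1505]
tool_rot: [-0.037, 0.295, 0.955, 0.001]
ft_force: [0.0, -0.4, 0.2]
grip_width: 0.0737
clk 21.30 tcp [ 0.6802 -0.1453  0.1505] yang 0.971 tilt [-0.069  0.024] j6 -1.29 w 0.0737 F [ 0.  -0.4  0.2] | shift [ 0.0011 -0.0079  0.071 ] turn -0.009 | after turn [ 0.0011 -0.0079  0.071 ]
clock: 21.9
tcp_pos: [0.6885, -0.1482, 0.2569]
tool_rot: [-0.032, 0.295, 0.955, 0.001]
ft_force: [1.2, -0.1, 0.4]
grip_width: 0.0743
clk 21.90 tcp [ 0.6885 -0.1482  0.2569] yang 0.971 tilt [-0.061  0.022] j6 -1.29 w 0.0743 F [ 1.2 -0.1  0.4] | shift [ 0.0034 -0.0085  0.1776] turn -0.009 | after turn [ 0.0035 -0.0085  0.1776]
```

```bash
T='from h import *
to(.670,-.1495,.08,.98)'
python3 -m handwheel '[[0,0,0.04,0],[0,0,0.035,0],[0,0,0.025,0],[0,0,0.016,0],[0,0,0.008,0],[0,0,0.003,0],[0,0,-0.004,0],[0,0,-0.01,0],[0,0,-0.018,0],[0,0,-0.028,0],[0,0,-0.038,0],[0,0,-0.04,0]]'; 
python3 -m handwheel '[[0,0,0.04,0],[0,0,0.035,0],[0,0,0.025,0],[0,0,0.016,0],[0,0,0.008,0],[0,0,0.003,0],[0,0,-0.004,0],[0,0,-0.01,0],[0,0,-0.018,0],[0,0,-0.028,0],[0,0,-0.038,0],[0,0,-0.04,0]]'; python3 -c "$T"
python3 -m handwheel '[[0,0,0.04,0],[0,0,0.035,0],[0,0,0.025,0],[0,0,0.016,0],[0,0,0.008,0],[0,0,0.003,0],[0,0,0,0]]' ;  python3 -c "$T"
```

```text
clock: 23.1
tcp_pos: [0.6906, -0.1489, 0.283]
tool_rot: [-0.024, 0.295, 0.955, 0.001]
ft_force: [0.9, -0.8, -0.2]
grip_width: 0.0738
clock: 24.3
tcp_pos: [0.6955, -0.1506, 0.3268]
tool_rot: [-0.002, 0.296, 0.955, 0.001]
ft_force: [1.3, -0.1, 1.0]
grip_width: 0.0743
clk 24.30 tcp [ 0.6955 -0.1506  0.3268] yang 0.971 tilt [-0.003  0.002] j6 -1.29 w 0.0743 F [ 1.3 -0.1  1. ] | shift [ 0.0208 -0.0136  0.2469] turn -0.009 | after turn [ 0.0209 -0.0134  0.2469]
clock: 25.0
tcp_pos: [0.7057, -0.1537, 0.2262]
tool_rot: [0.022, 0.295, 0.955, 0.0]
ft_force: [-0.2, 0.3, -0.2]
grip_width: 0.074
clk 25.00 tcp [ 0.7057 -0.1537  0.2262] yang 0.971 tilt [ 0.042 -0.012] j6 -1.29 w 0.0740 F [-0.2  0.3 -0.2] | shift [ 0.0379 -0.0186  0.1445] turn -0.009 | after turn [ 0.038  -0.0183  0.1445]
```

Tilt is controllable: an abrupt downward start tips it one way and an abrupt downward stop tips it the other. Using the second to level it out over the platen.

```bash
T='from h import *
to(.670,-.1495,.062,.98)'
python3 -m handwheel '[[0.004,-0.003,0.004,0],[0.008,-0.004,0.01,0],[0.01,-0.005,0.02,0],[0.01,-0.004,0.028,0],[0.005,-0.002,0.03,0],[0,0,0,0],[0,0,0,0]]'; python3 -c "$T"
```

```text
clock: 25.7
tcp_pos: [0.6704, -0.1504, 0.1388]
tool_rot: [0.029, 0.295, 0.955, -0.0]
ft_force: [1.0, -0.2, 0.3]
grip_width: 0.0738
clk 25.70 tcp [ 0.6704 -0.1504  0.1388] yang 0.971 tilt [ 0.056 -0.018] j6 -1.30 w 0.0738 F [ 1.  -0.2  0.3] | shift [ 0.0051 -0.0008  0.0766] turn -0.009 | after turn [ 0.0051 -0.0008  0.0766]
```

```bash
T='from h import *
to(.670,-.1495,.062,.98)'
python3 -m handwheel '[[0,0,-0.04,0],[0,0,-0.03,0],[0,0,-0.02,0],[0,0,-0.012,0],[0,0,-0.006,0],[0,0,0.004,0],[0,0,0.01,0],[0,0,0.018,0],[0,0,0.026,0],[0,0,0.03,0],[0,0,0,0],[0,0,0,0]]';  python3 -c "$T"
```

```text
clock: 26.9
tcp_pos: [0.6728, -0.1513, 0.1672]
tool_rot: [0.035, 0.295, 0.955, -0.0]
ft_force: [0.0, -0.7, 0.9]
grip_width: 0.0741
clk 26.90 tcp [ 0.6728 -0.1513  0.1672] yang 0.971 tilt [ 0.067 -0.021] j6 -1.30 w 0.0741 F [ 0.  -0.7  0.9] | shift [ 0.0103 -0.0022  0.1048] turn -0.009 | after turn [ 0.0104 -0.0021  0.1048]
```

```bash
T='from h import *
to(.670,-.1495,.062,.98)'
python3 -m handwheel '[[0,0,-0.05,0],[0,0,-0.05,0],[0,0,0.02,0],[0,0,0.02,0],[0,0,0.02,0],[0,0,0.02,0],[0,0,0.02,0],[0,0,0,0],[0,0,0,0]]';  python3 -c "$T"
```

```text
clock: 27.8
tcp_pos: [0.6766, -0.1525, 0.1817]
tool_rot: [0.044, 0.295, 0.954, -0.001]
ft_force: [-0.2, -0.5, 1.0]
grip_width: 0.0739
clk 27.80 tcp [ 0.6766 -0.1525  0.1817] yang 0.972 tilt [ 0.083 -0.027] j6 -1.30 w 0.0739 F [-0.2 -0.5  1. ] | shift [ 0.0171 -0.0042  0.1186] turn -0.008 | after turn [ 0.0171 -0.004   0.1186]
```

```bash
T='from h import *
o,A=axes(); print(o["clock"],o["tcp_pos"].round(4),A[:2,2].round(4),o["qd"][1:5].round(3),o["joints"].round(3))'
for i in 1 2; do python3 -m handwheel '[[0,0,0,0],[0,0,0,0],[0,0,0,0]]'>/dev/null; python3 -c "$T"; done
for i in 1 2 3; do python3 -m handwheel '[[0,0,0.01,0]]'>/dev/null; python3 -c "$T"; done
for i in 1 2 3; do python3 -m handwheel '[[0,0,0,0]]'>/dev/null; python3 -c "$T"; done
for i in 1 2 3; do python3 -m handwheel '[[0.01,0,0,0]]'>/dev/null; python3 -c "$T"; done
for i in 1 2 3; do python3 -m handwheel '[[0,0,0,0]]'>/dev/null; python3 -c "$T"; done
```

```text
28.1 [ 0.6779 -0.1529  0.186 ] [ 0.0885 -0.0289] [-0.01  -0.009 -0.002  0.005] [-0.333  0.64   1.159  0.002  1.25  -1.304]
28.4 [ 0.6783 -0.153   0.1876] [ 0.0906 -0.0296] [-0.001 -0.003  0.001  0.002] [-0.333  0.638  1.157  0.002  1.251 -1.304]
28.5 [ 0.68   -0.1536  0.179 ] [ 0.0936 -0.0306] [ 0.108  0.138  0.    -0.225] [-0.333  0.646  1.167  0.002  1.23  -1.304]
28.6 [ 0.6808 -0.1539  0.1681] [ 0.0934 -0.0306] [ 0.093  0.105  0.002 -0.212] [-0.333  0.656  1.179  0.002  1.208 -1.304]
28.7 [ 0.6817 -0.1541  0.1569] [ 0.093  -0.0304] [ 0.111  0.117 -0.    -0.214] [-0.333  0.667  1.19   0.002  1.187 -1.304]
28.8 [ 0.6807 -0.1538  0.154 ] [ 0.0887 -0.029 ] [-0.005 -0.012 -0.001  0.005] [-0.333  0.669  1.193  0.002  1.186 -1.304]
28.9 [ 0.6805 -0.1538  0.1533] [ 0.0879 -0.0287] [ 0.014  0.017 -0.002 -0.007] [-0.333  0.67   1.193  0.002  1.185 -1.304]
29.0 [ 0.6804 -0.1537  0.153 ] [ 0.0873 -0.0284] [-0.001 -0.005  0.001 -0.   ] [-0.333  0.671  1.193  0.002  1.185 -1.304]
29.1 [ 0.6729 -0.1487  0.1522] [ 0.0885 -0.029 ] [-0.176  0.367 -0.001 -0.174] [-3.290e-01  6.550e-01  1.226e+00  1.000e-03  1.168e+00 -1.300e+00]
29.2 [ 0.6646 -0.1431  0.1516] [ 0.0891 -0.0292] [-0.163  0.32  -0.005 -0.178] [-3.250e-01  6.380e-01  1.259e+00  1.000e-03  1.150e+00 -1.296e+00]
29.3 [ 0.6564 -0.1374  0.1511] [ 0.09   -0.0295] [-0.167  0.331 -0.003 -0.17 ] [-0.321  0.621  1.292  0.     1.133 -1.291]
29.4 [ 0.6559 -0.1368  0.1515] [ 0.0898 -0.0294] [ 0.006 -0.034 -0.002 -0.004] [-0.32   0.62   1.294  0.     1.133 -1.291]
29.5 [ 0.6563 -0.137   0.1521] [ 0.091  -0.0298] [-0.008  0.003  0.     0.003] [-0.32   0.619  1.292  0.     1.134 -1.291]
29.6 [ 0.6568 -0.1373  0.1525] [ 0.0919 -0.0301] [-0.    -0.011 -0.001  0.   ] [-0.32   0.62   1.291  0.     1.134 -1.291]
```

```bash
cat > t.py <<'E'
from h import *
o,A=axes(); print(o["clock"].__round__(1),o["tcp_pos"].round(4),A[:2,2].round(4),o["qd"][1:5].round(2))
E
python3 -m handwheel '[[0,0,-0.04,0]]'>/dev/null; python3 t.py
python3 -m handwheel '[[0,0,-0.04,0]]'>/dev/null; python3 t.py
python3 -m handwheel '[[0,0,-0.03,0]]'>/dev/null; python3 t.py
python3 -m handwheel '[[0,0,-0.02,0]]'>/dev/null; python3 t.py
python3 -m handwheel '[[0,0,-0.01,0]]'>/dev/null; python3 t.py
python3 -m handwheel '[[0,0,0,0]]'>/dev/null; python3 t.py
python3 -m handwheel '[[0,0,0,0]]'>/dev/null; python3 t.py
python3 -m handwheel '[[0,0,0.04,0]]'>/dev/null; python3 t.py
python3 -m handwheel '[[0,0,0.04,0]]'>/dev/null; python3 t.py
python3 -m handwheel '[[0,0,0.04,0]]'>/dev/null; python3 t.py
python3 -m handwheel '[[0,0,0,0]]'>/dev/null; python3 t.py
python3 -m handwheel '[[0,0,0,0]]'>/dev/null; python3 t.py
python3 -m handwheel '[[0,0,0,0]]'>/dev/null; python3 t.py
```

```text
29.7 [ 0.6508 -0.1356  0.1869] [ 0.0814 -0.0267] [-0.45 -0.51 -0.    0.88]
29.8 [ 0.6475 -0.1347  0.2272] [ 0.0801 -0.0263] [-0.29 -0.49 -0.    0.87]
29.9 [ 0.6454 -0.1342  0.2592] [ 0.0813 -0.0268] [-0.2  -0.47  0.    0.68]
30.0 [ 0.6445 -0.1342  0.282 ] [ 0.0846 -0.0279] [-0.12 -0.34 -0.    0.47]
30.1 [ 0.6444 -0.1343  0.2946] [ 0.0883 -0.0293] [-0.05 -0.18 -0.    0.23]
30.2 [ 0.645  -0.1347  0.2962] [ 0.0914 -0.0303] [ 0.01  0.01  0.   -0.01]
30.3 [ 0.645  -0.1348  0.2953] [ 0.0904 -0.0301] [ 0.01 -0.    0.   -0.  ]
30.4 [ 0.6509 -0.1367  0.2599] [ 0.1005 -0.0334] [ 0.31  0.78  0.   -0.98]
30.5 [ 0.6547 -0.138   0.218 ] [ 0.0998 -0.0332] [ 0.29  0.53 -0.   -0.89]
30.6 [ 0.6586 -0.1394  0.176 ] [ 0.0997 -0.0331] [ 0.4   0.51  0.   -0.88]
30.7 [ 0.6549 -0.1383  0.1678] [ 0.086  -0.0286] [-0.05 -0.07  0.    0.04]
30.8 [ 0.6549 -0.1383  0.1675] [ 0.0848 -0.0282] [ 0.04  0.05  0.   -0.01]
30.9 [ 0.655  -0.1383  0.1681] [ 0.0846 -0.0281] [-0.01 -0.03  0.    0.01]
```

```bash

python3 -m handwheel '[[0.045,0,0,0],[0.045,0,0,0],[0.045,0,0,0],[0.045,0,0,0],[-0.045,0,0,0],[-0.045,0,0,0],[-0.045,0,0,0],[-0.045,0,0,0]]'>/dev/null; python3 t.py
python3 -m handwheel '[[0.045,0,0,0],[0.045,0,0,0],[0.045,0,0,0],[0.045,0,0,0],[0,0,0,0]]'>/dev/null; python3 t.py
python3 -m handwheel '[[-0.045,0,0,0],[-0.045,0,0,0],[-0.045,0,0,0],[-0.045,0,0,0],[0,0,0,0]]'>/dev/null; python3 t.py
```

```text
31.7 [ 0.6345 -0.1295  0.1685] [ 0.0673 -0.023 ] [ 0.69 -1.37  0.02  0.67]
32.2 [ 0.4989 -0.0342  0.1571] [ 0.0869 -0.0296] [ 0.   -0.14 -0.01 -0.02]
32.7 [ 0.6554 -0.1396  0.187 ] [ 0.1063 -0.0356] [-0.06  0.06  0.01  0.04]
```

```bash

python3 -m handwheel '[[0,0,-0.02,0],[0,0,-0.03,0],[0,0,-0.03,0],[0,0,-0.02,0],[0,0,-0.01,0],[0,0,0,0]]'>/dev/null; python3 t.py
python3 -m handwheel '[[0,0,0.004,0],[0,0,0.01,0],[0,0,0.018,0],[0,0,0.028,0],[0,0,0.038,0],[0,0,0.04,0]]'>/dev/null; python3 t.py
python3 -m handwheel '[[0,0,-0.04,0],[0,0,-0.035,0],[0,0,-0.025,0],[0,0,-0.016,0],[0,0,-0.008,0],[0,0,-0.003,0]]'>/dev/null; python3 t.py
python3 -m handwheel '[[0,0,0.004,0],[0,0,0.01,0],[0,0,0.018,0],[0,0,0.028,0],[0,0,0.038,0],[0,0,0.04,0]]'>/dev/null; python3 t.py
python3 -m handwheel '[[0,0,-0.04,0],[0,0,-0.035,0],[0,0,-0.025,0],[0,0,-0.016,0],[0,0,-0.008,0],[0,0,-0.003,0]]'>/dev/null; python3 t.py
```

```text
33.3 [ 0.6456 -0.1375  0.3103] [ 0.1202 -0.0402] [-0.01  0.01  0.   -0.  ]
33.9 [ 0.6628 -0.143   0.1673] [ 0.1233 -0.0412] [ 0.43  0.44  0.   -0.86]
34.5 [ 0.6411 -0.136   0.2639] [ 0.0737 -0.0244] [-0.   -0.03 -0.    0.06]
35.1 [ 0.6515 -0.1394  0.1188] [ 0.076  -0.0252] [ 0.45  0.4  -0.   -0.86]
35.7 [ 0.6347 -0.1341  0.2178] [ 0.0296 -0.0095] [-0.01 -0.03 -0.    0.06]
```

The mirrored cycle levels it. One smaller cycle to finish.

```bash

python3 -m handwheel '[[0,0,0.004,0],[0,0,0.01,0],[0,0,0.018,0],[0,0,0.025,0],[0,0,0.026,0],[0,0,-0.025,0],[0,0,-0.018,0],[0,0,-0.012,0],[0,0,-0.006,0],[0,0,-0.002,0],[0,0,0,0]]'>/dev/null; python3 t.py; python3 -c "
from h import *
to(.670,-.1495,.1,.98)"
```

```text
36.8 [ 0.6292 -0.1324  0.178 ] [ 0.0071 -0.0019] [ 0.01  0.01  0.   -0.01]
clk 36.80 tcp [ 0.6292 -0.1324  0.178 ] yang 0.970 tilt [ 0.007 -0.002] j6 -1.30 w 0.0740 F [ 0.7 -0.6  0.2] | shift [-0.0428  0.0087  0.0783] turn -0.010 | after turn [-0.0428  0.0083  0.0783]
```

```bash

python3 -m handwheel '[[-0.01,0.002,0.01,0],[-0.02,0.004,0.02,0],[-0.010,0.002,0.02,0],[-0.003,0,0.015,0],[0,0,0.006,0]]'>/dev/null; python3 - <<'E'
from h import *
p,d,m=snap("wrist"); to(.6705,-.150,.043,.98); np.savez("w11.npz",p=p,d=d);cv2.imwrite("pics/w11.png",p[:,:,::-1][130:430,160:480])
print("blue",wobj(p,m,(100,110,30),(125,255,255),.034,(310,255),100))
E
```

```text
clk 37.35 tcp [ 0.6716 -0.1512  0.1005] yang 0.970 tilt [ 0.006 -0.001] j6 -1.30 w 0.0741 F [-0.6 -0.6 -1.6] | shift [0.0019 0.0002 0.0575] turn -0.010 | after turn [0.0019 0.0003 0.0575]
blue (((0.667972981929779, -0.15010865032672882), 0.03322627395391464), (0.0646125078201294, 0.046663690358400345), (257, 187, 109, 87))
```

View pics/w11.png

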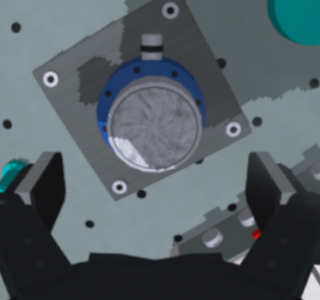

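Platen circle centre at full-frame pixel (316,255). I've viewed 14 pictures, so I'll save the last two for the final check.

```bash
python3 -c "
from h import *
m=robot.camera_model('wrist'); print(wray(m,[316,268,364],[255,255,255],.056))"
python3 -m handwheel '[[0.002,0,0.008,0],[0,0,0.014,0],[0,0,0.014,0],[0,0,0.008,0],[0,0,0.004,0]]'>/dev/null; python3 -c "
from h import *
to(.6695,-.150,.044,.98)"
```

```text
[[ 0.67015053 -0.14713566  0.056     ]
 [ 0.65582835 -0.16812951  0.056     ]
 [ 0.68460858 -0.12618976  0.056     ]]
clk 37.85 tcp [ 0.6701 -0.1497  0.0506] yang 0.971 tilt [ 0.008 -0.002] j6 -1.30 w 0.0741 F [-0.9 -0.7  0.5] | shift [ 0.0004 -0.0006  0.0066] turn -0.009 | after turn [ 0.0004 -0.0006  0.0066]
```

```bash

python3 -m handwheel '[[0,0.001,0.005,0],[0,0,0.001,0],[0,0,0,0]]'>/dev/null; python3 t.py
python3 -m handwheel '[[0,0,0,0],[0,0,0,0],[0,0,0,0],[0,0,0,0],[0,0,0,0]]' 0.03; python3 t.py
```

```text
38.1 [ 0.6708 -0.1487  0.0438] [ 0.0075 -0.0019] [-0. -0.  0. -0.]
clock: 38.65
tcp_pos: [0.6712, -0.1492, 0.0452]
tool_rot: [0.005, 0.296, 0.955, -0.0]
ft_force: [-0.7, 0.4, -0.4]
grip_width: 0.049
38.6 [ 0.6712 -0.1492  0.0452] [ 0.0091 -0.0029] [ 0.  0.  0. -0.]
```

```bash

python3 -m handwheel '[[0,0,-0.008,0],[0,0,-0.015,0],[0,0,-0.025,0],[0,0,-0.025,0],[0,0,-0.018,0],[0,0,-0.01,0],[0,0,-0.004,0]]'; python3 t.py; python3 -c "
from h import *
to(.426,.390,.15,.98)"
```

```text
clock: 39.35
tcp_pos: [0.6693, -0.1483, 0.1572]
tool_rot: [0.004, 0.296, 0.955, 0.0]
ft_force: [0.3, -0.4, -2.9]
grip_width: 0.0489
39.4 [ 0.6693 -0.1483  0.1572] [ 0.0068 -0.0018] [-0.04 -0.05 -0.    0.09]
clk 39.35 tcp [ 0.6693 -0.1483  0.1572] yang 0.971 tilt [ 0.007 -0.002] j6 -1.30 w 0.0489 F [ 0.3 -0.4 -2.9] | shift [0.5048 0.3069 0.0046] turn -0.009 | after turn [0.502  0.3115 0.0046]
```

```bash

python3 -m handwheel '[[0.012,0.008,0,0],[0.022,0.014,0,0],[0.028,0.017,0,0],[0.028,0.017,0,0],[0.028,0.017,0,0],[0.028,0.017,0,0],[0.028,0.017,0,0],[0.028,0.017,0,0],[0.028,0.017,0,0],[0.028,0.017,0,0]]'>/dev/null; python3 t.py;python3 -m handwheel '[[0.028,0.017,0,0],[0.028,0.017,0,0],[0.028,0.017,0,0],[0.028,0.017,0,0],[0.028,0.017,0,0],[0.028,0.017,0,0],[0.028,0.017,0,0],[0.02,0.012,0,0],[0.012,0.007,0,0],[0.006,0.003,0,0]]'>/dev/null; python3 t.py; python3 -c "
from h import *
to(.426,.390,.08,.98)"
```

```text
40.4 [0.5312 0.1416 0.1476] [-0.0103  0.0012] [-0.11  0.22  0.01 -0.09]
41.4 [0.3952 0.4046 0.1409] [-0.0299 -0.0047] [ 0.03 -0.04 -0.    0.02]
clk 41.35 tcp [0.3952 0.4046 0.1409] yang 0.974 tilt [-0.03  -0.005] j6 -0.33 w 0.0491 F [ 0.1 -1.2 -3.1] | shift [-0.035   0.0065  0.0601] turn -0.006 | after turn [-0.035   0.0063  0.0601]
```

```bash

python3 -m handwheel '[[-0.008,0.001,-0.004,0],[-0.01,0.002,-0.01,0],[-0.01,0.002,-0.018,0],[-0.007,0.001,-0.026,0],[0,0,-0.03,0],[0,0,0.03,0],[0,0,0.026,0],[0,0,0.018,0],[0,0,0.01,0],[0,0,0.004,0],[0,0,0,0]]'>/dev/null; python3 t.py; python3 - <<'E'
from h import *
p,d,m=snap("wrist"); np.savez("w12.npz",p=p,d=d);cv2.imwrite("pics/w12.png",p[:,:,::-1])
hsv=cv2.cvtColor(p,cv2.COLOR_RGB2HSV)
M=cv2.inRange(hsv,np.array((45,80,10)),np.array((92,255,110))); cs,_=cv2.findContours(M,cv2.RETR_EXTERNAL,cv2.CHAIN_APPROX_NONE)
for c in sorted(cs,key=cv2.contourArea)[-3:]:
    q=wray(m,c[:,0,0],c[:,0,1],.017)[:,:2].astype(np.float32); print(cv2.contourArea(c),cv2.boundingRect(c),cv2.minEnclosingCircle(q))
to(.426,.390,.06,.98)
E
```

```text
42.5 [0.4427 0.3774 0.1481] [-0.0201 -0.0038] [-0.01 -0.01 -0.    0.01]
0.0 (342, 164, 1, 1) ((0.41590699553489685, 0.4204885959625244), 9.999999747378752e-05)
3.5 (336, 160, 5, 4) ((0.41302311420440674, 0.4189091622829437), 0.0017429770668968558)
5096.5 (275, 157, 87, 81) ((0.4275754690170288, 0.3910157084465027), 0.0328824557363987)
clk 42.50 tcp [0.4429 0.3775 0.1486] yang 0.958 tilt [-0.019 -0.003] j6 -0.39 w 0.0492 F [ 0.2 -0.9 -2.4] | shift [0.0198 0.0017 0.0889] turn -0.022 | after turn [0.0198 0.0021 0.0889]
```

```bash

python3 -m handwheel '[[0.004,0,-0.006,0],[0.006,0.001,-0.016,0],[0.006,0.001,-0.026,0],[0.003,0,0.03,0],[0,0,0.032,0],[0,0,0.030,0],[0,0,0.026,0],[0,0,0.018,0],[0,0,0.010,0],[0,0,0.004,0]]'>/dev/null; python3 t.py; python3 -c "
from h import *
to(.4268,.391,.024,.98)"
```

```text
43.5 [0.4318 0.3983 0.0594] [0.0012 0.0117] [ 0.04  0.02  0.   -0.08]
clk 43.50 tcp [0.4318 0.3983 0.0594] yang 0.961 tilt [0.001 0.012] j6 -0.36 w 0.0487 F [ 0.8  0.7 -3.2] | shift [-0.0003 -0.0092  0.0353] turn -0.019 | after turn [-0.0001 -0.0092  0.0353]
```

```bash

python3 -m handwheel '[[0,-0.005,0.006,0],[0,-0.004,0.008,0],[0,0,0.006,0],[0,0,0.002,0]]'>/dev/null; python3 -c "
from h import *
to(.4268,.391,.024,.98)"
```

```text
clk 43.90 tcp [0.4277 0.3918 0.0388] yang 0.961 tilt [0.006 0.015] j6 -0.36 w 0.0490 F [-0.2 -0.1 -3.6] | shift [ 0.0002 -0.0014  0.0148] turn -0.019 | after turn [ 0.0002 -0.0014  0.0148]
```

```bash

python3 -m handwheel '[[0,-0.001,0.004,0],[0,0,0.005,0],[0,0,0.002,0]]'; python3 -c "
from h import *
to(.4268,.391,.024,.98)"
```

```text
clock: 44.2
tcp_pos: [0.4277, 0.3914, 0.0276]
tool_rot: [0.001, 0.3, 0.954, 0.008]
ft_force: [0.4, -0.2, -3.2]
grip_width: 0.0495
clk 44.20 tcp [0.4277 0.3914 0.0276] yang 0.961 tilt [0.007 0.016] j6 -0.36 w 0.0495 F [ 0.4 -0.2 -3.2] | shift [ 0.0005 -0.0009  0.0036] turn -0.019 | after turn [ 0.0005 -0.0009  0.0036]
```

```bash

python3 -m handwheel '[[0,0,0.0015,0],[0,0,0.001,0]]'
```

```text
clock: 44.4
tcp_pos: [0.4278, 0.3914, 0.0247]
tool_rot: [0.001, 0.3, 0.954, 0.008]
ft_force: [-1.0, 0.2, -1.5]
grip_width: 0.049
```

```bash

python3 -m handwheel '[[0,0,0.001,0]]';python3 -m handwheel '[[0,0,0.001,0]]'
```

```text
clock: 44.5
tcp_pos: [0.4277, 0.3916, 0.0244]
tool_rot: [0.001, 0.3, 0.954, 0.008]
ft_force: [-3.5, -1.7, 12.2]
grip_width: 0.0489
clock: 44.6
tcp_pos: [0.4277, 0.3916, 0.0244]
tool_rot: [0.001, 0.3, 0.954, 0.008]
ft_force: [-2.7, -2.5, 6.9]
grip_width: 0.0492
```

```bash

python3 -m handwheel '[[0,0,0,0],[0,0,0,0],[0,0,0,0],[0,0,-0.01,0],[0,0,-0.02,0],[0,0,-0.025,0],[0,0,-0.025,0],[0,0,-0.02,0],[0,0,-0.01,0],[0,0,-0.004,0]]' 0.066 | tail -1; python3 t.py; python3 - <<'E'
from h import *
p,d,m=snap("wrist"); np.savez("w13.npz",p=p,d=d)
for n in ("scene","side"):
    p,d,mm=snap(n); P=pts(d,mm); r=np.hypot(P[...,0]-.4275,P[...,1]-.391); q=P[(r<.045)&(P[...,2]>.032)&(P[...,2]<.040)]
    print(n,len(q),cv2.minEnclosingCircle(q[:,:2].astype(np.float32)),np.median(q,0).round(4),np.linalg.lstsq(np.c_[q[:,:2]-q[:,:2].mean(0),np.ones(len(q))],q[:,2],rcond=None)[0].round(3))
to(.6695,-.150,.15,.98)
E
```

```text
grip_width: 0.0663
45.6 [0.4281 0.3905 0.1472] [0.0113 0.0186] [-0.05 -0.05 -0.    0.09]
scene 436 ((0.42991209030151367, 0.3881853222846985), 0.028076065704226494) [0.4309 0.3901 0.0351] [-0.007 -0.002  0.035]
side 224 ((0.4272651672363281, 0.38930797576904297), 0.02859463542699814) [0.4267 0.3859 0.0344] [-0.     0.012  0.035]
clk 45.75 tcp [0.4274 0.39   0.1453] yang 0.961 tilt [0.009 0.017] j6 -0.36 w 0.0661 F [ 0.4 -0.6 -0. ] | shift [-0.5076 -0.3041 -0.0117] turn -0.019 | after turn [-0.5018 -0.3135 -0.0117]
```

Platen is seated flat with its top at 0.035. Back to the stack for the load cell.

```bash

python3 -m handwheel '[[-0.012,-0.007,0,0],[-0.022,-0.013,0,0],[-0.028,-0.017,0,0],[-0.028,-0.017,0,0],[-0.028,-0.017,0,0],[-0.028,-0.017,0,0],[-0.028,-0.017,0,0],[-0.028,-0.017,0,0],[-0.028,-0.017,0,0],[-0.028,-0.017,0,0]]' 0.083 >/dev/null; python3 t.py;python3 -m handwheel '[[-0.028,-0.017,0,0],[-0.028,-0.017,0,0],[-0.028,-0.017,0,0],[-0.028,-0.017,0,0],[-0.028,-0.017,0,0],[-0.028,-0.017,0,0],[-0.02,-0.014,0,0],[-0.012,-0.008,0,0],[-0.006,-0.004,0,0]]'>/dev/null; python3 t.py; python3 - <<'E'
from h import *
p,d,m=snap("wrist"); to(.6695,-.150,.08,.98); np.savez("w14.npz",p=p,d=d);cv2.imwrite("pics/w14.png",p[:,:,::-1])
print("blue",wobj(p,m,(100,110,30),(125,255,255),.032,(315,235),100))
M=cv2.inRange(cv2.cvtColor(p,cv2.COLOR_RGB2HSV),np.array((100,110,30)),np.array((125,255,255)));c=max(cv2.findContours(M,0,1)[0],key=cv2.contourArea);print(cv2.contourArea(c),cv2.boundingRect(c))
E
```

```text
46.8 [0.5487 0.0981 0.1299] [-0.0109  0.0096] [ 0.14 -0.2  -0.01  0.08]
47.6 [ 0.641  -0.1461  0.1135] [-0.0312  0.0118] [ 0.09 -0.13  0.    0.07]
clk 47.70 tcp [ 0.641  -0.1467  0.1134] yang 0.959 tilt [-0.031  0.011] j6 -1.30 w 0.0830 F [-0.6 -0.5 -0.5] | shift [-0.0262  0.014   0.0325] turn -0.021 | after turn [-0.0265  0.0134  0.0325]
blue (((0.6685791611671448, -0.15089209377765656), 0.03537100553512573), (0.06519903987646103, 0.06886331737041473), (283, 232, 101, 100))
7674.5 (283, 232, 101, 100)
```

```bash

python3 -m handwheel '[[-0.008,0.004,-0.004,0],[-0.01,0.005,-0.01,0],[-0.008,0.004,-0.018,0],[0,0,-0.028,0],[0,0,-0.034,0],[0,0,0.03,0],[0,0,0.028,0],[0,0,0.022,0],[0,0,0.014,0],[0,0,0.008,0],[0,0,0.003,0]]' >/dev/null; python3 t.py; python3 -c "
from h import *
to(.6687,-.1505,.045,.98)"
```

```text
48.8 [ 0.6668 -0.1379  0.1007] [-0.0375  0.0162] [ 0.02  0.04  0.   -0.06]
clk 48.80 tcp [ 0.6668 -0.1379  0.1007] yang 0.971 tilt [-0.038  0.016] j6 -1.29 w 0.0829 F [ 0.5 -0.6 -0.2] | shift [-0.0109 -0.0089  0.0554] turn -0.009 | after turn [-0.0109 -0.009   0.0554]
```

```bash

python3 -m handwheel '[[0,0,-0.004,0],[-0.003,-0.003,-0.01,0],[-0.004,-0.003,-0.018,0],[-0.003,-0.003,-0.028,0],[0,0,-0.038,0],[0,0,-0.04,0],[0,0,0.04,0],[0,0,0.035,0],[0,0,0.025,0],[0,0,0.016,0],[0,0,0.008,0],[0,0,0.003,0]]' >/dev/null; python3 t.py; python3 -c "
from h import *
to(.6687,-.1505,.045,.98)"
```

```text
50.0 [ 0.6793 -0.1573  0.1379] [-0.0054  0.0043] [ 0.01  0.02 -0.   -0.05]
clk 50.00 tcp [ 0.6793 -0.1573  0.1379] yang 0.970 tilt [-0.005  0.004] j6 -1.31 w 0.0833 F [-0.3 -0.7  0.4] | shift [ 0.0119 -0.0004  0.093 ] turn -0.010 | after turn [ 0.0119 -0.0003  0.093 ]
```

```bash

python3 -m handwheel '[[0.004,0,0.006,0],[0.004,0,0.012,0],[0.003,0,0.018,0],[0,0,0.018,0],[0,0,0.015,0],[0,0,0.008,0],[0,0,0.003,0]]' >/dev/null; python3 t.py; python3 - <<'E'
from h import *
p,d,m=snap("wrist"); to(.6687,-.1505,.016,.98)
M=cv2.inRange(cv2.cvtColor(p,cv2.COLOR_RGB2HSV),np.array((100,110,30)),np.array((125,255,255)));c=max(cv2.findContours(M,0,1)[0],key=cv2.contourArea);print(cv2.contourArea(c),cv2.boundingRect(c)); cv2.imwrite("pics/w15.png",p[:,:,::-1])
x,y,w,h=cv2.boundingRect(c); print(wray(m,[x,x+w],[y+h/2+5]*2,.034),wray(m,[x+w/2],[y+h],.034))
E
```

```text
50.7 [ 0.6736 -0.1518  0.0642] [ 0.009  -0.0007] [ 0.02  0.02  0.   -0.06]
clk 50.75 tcp [ 0.6736 -0.1518  0.064 ] yang 0.970 tilt [ 0.009 -0.001] j6 -1.31 w 0.0830 F [ 0.2  0.3 -0.4] | shift [ 0.0051 -0.0019  0.048 ] turn -0.010 | after turn [ 0.0051 -0.0018  0.048 ]
12947.0 (244, 194, 131, 129)
[[ 0.65178703 -0.17703164  0.034     ]
 [ 0.68845448 -0.12355773  0.034     ]] [[ 0.69739097 -0.16910514  0.034     ]]
```

```bash

python3 -m handwheel '[[0.002,-0.001,0.008,0],[0.002,0,0.012,0],[0,0,0.012,0],[0,0,0.006,0],[0,0,0.002,0]]' ; python3 -c "
from h import *
to(.6695,-.1503,.016,.98)"
```

```text
clock: 51.25
tcp_pos: [0.6709, -0.1507, 0.023]
tool_rot: [0.006, 0.296, 0.955, 0.001]
ft_force: [-0.9, 0.6, 0.1]
grip_width: 0.083
clk 51.25 tcp [ 0.6709 -0.1507  0.023 ] yang 0.971 tilt [ 0.012 -0.002] j6 -1.31 w 0.0830 F [-0.9  0.6  0.1] | shift [ 0.0015 -0.0006  0.007 ] turn -0.009 | after turn [ 0.0015 -0.0005  0.007 ]
```

```bash

python3 -m handwheel '[[0.001,0,0.005,0],[0,0,0.001,0],[0,0,0,0]]'>/dev/null;python3 t.py;python3 -m handwheel '[[0,0,0,0],[0,0,0,0],[0,0,0,0],[0,0,0,0],[0,0,0,0]]' 0.05; python3 t.py
```

```text
51.5 [ 0.6701 -0.1501  0.0159] [ 0.0118 -0.0017] [ 0.  0.  0. -0.]
clock: 52.05
tcp_pos: [0.6705, -0.1507, 0.0173]
tool_rot: [0.007, 0.296, 0.955, 0.001]
ft_force: [-1.2, 0.7, -0.3]
grip_width: 0.0634
52.0 [ 0.6705 -0.1507  0.0173] [ 0.0132 -0.0027] [ 0.  0. -0. -0.]
```

```bash

python3 -m handwheel '[[0,0,-0.006,0],[0,0,-0.012,0],[0,0,-0.02,0],[0,0,-0.025,0],[0,0,-0.02,0],[0,0,-0.012,0],[0,0,-0.006,0]]'; python3 t.py; python3 -c "
from h import *
to(.655,.1425,.12,.98)"
```

```text
clock: 52.75
tcp_pos: [0.6663, -0.1487, 0.1198]
tool_rot: [0.001, 0.296, 0.955, 0.001]
ft_force: [-0.0, 0.2, -5.5]
grip_width: 0.0638
52.8 [ 0.6663 -0.1487  0.1198] [0.0033 0.0018] [-0.06 -0.06  0.    0.13]
clk 52.75 tcp [ 0.6663 -0.1487  0.1198] yang 0.971 tilt [0.003 0.002] j6 -1.30 w 0.0638 F [-0.   0.2 -5.5] | shift [0.1738 0.2339 0.0003] turn -0.009 | after turn [0.1716 0.2355 0.0003]
```

```bash

python3 -m handwheel '[[0.006,0.008,0,0],[0.012,0.016,0,0],[0.017,0.023,0,0],[0.018,0.024,0,0],[0.018,0.024,0,0],[0.018,0.024,0,0],[0.018,0.024,0,0],[0.018,0.024,0,0],[0.018,0.024,0,0],[0.014,0.019,0,0],[0.008,0.010,0,0],[0.003,0.004,0,0]]'; python3 t.py; python3 - <<'E'
from h import *
p,d,m=snap("wrist"); np.savez("w16.npz",p=p,d=d); cv2.imwrite("pics/w16.png",p[:,:,::-1])
to(.655,.1425,.06,.98)
for n in ("scene","side"):
    p,d,mm=snap(n); cv2.imwrite(f"pics/{n}16.png",p[:,:,::-1])
E
```

```text
clock: 53.95
tcp_pos: [0.6414, 0.1589, 0.108]
tool_rot: [-0.011, 0.293, 0.956, 0.0]
ft_force: [-0.5, -0.2, -5.2]
grip_width: 0.0633
54.0 [0.6414 0.1589 0.108 ] [-0.0206  0.0069] [ 0.02 -0.02 -0.01  0.01]
clk 54.00 tcp [0.6413 0.1592 0.1079] yang 0.976 tilt [-0.021  0.007] j6 -0.86 w 0.0635 F [-0.8  1.  -6.2] | shift [-0.0217 -0.0059  0.0475] turn -0.004 | after turn [-0.0217 -0.006   0.0475]
```

View pics/w16.png

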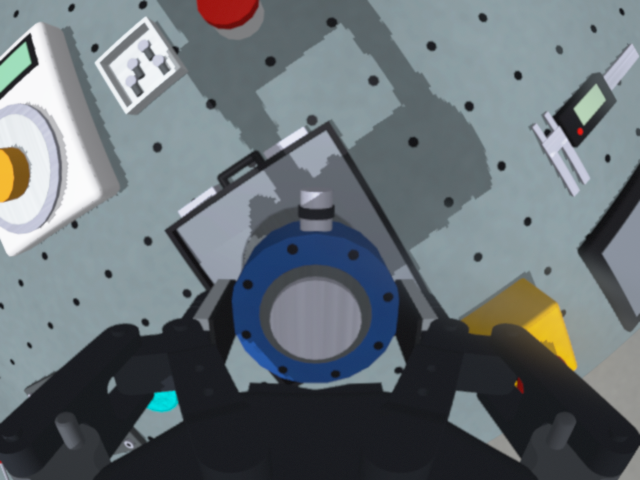

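Cell held, connector up-image. The case's rim corners show at (168,230) and (330,122), which lets me cross-check its centre.

```bash
python3 - <<'E'
from h import *
m=robot.camera_model("wrist"); a=wray(m,[168,330],[230,122],.022); print(a,np.linalg.norm(a[1]-a[0]))
v=(a[1]-a[0])[:2]; L=np.hypot(*v); n=np.array([v[1],-v[0]])/L; mid=a.mean(0)[:2]
for h in(.065,.075): print(mid+n*h,mid-n*h)
E
python3 -m handwheel '[[-0.008,-0.002,-0.004,0],[-0.008,-0.002,-0.01,0],[-0.006,-0.002,-0.018,0],[0,0,-0.028,0],[0,0,-0.036,0],[0,0,0.036,0],[0,0,0.034,0],[0,0,0.025,0],[0,0,0.016,0],[0,0,0.008,0],[0,0,0.003,0]]' >/dev/null; python3 t.py; python3 -c "
from h import *
to(.655,.1425,.05,.98)"
```

```text
[[0.5810543  0.08052307 0.022     ]
 [0.58557875 0.20761481 0.022     ]] 0.12717224462888993
[0.64827538 0.14175641] [0.51835768 0.14638147]
[0.65826905 0.14140064] [0.50836401 0.14673724]
55.2 [0.6694 0.117  0.0942] [-0.0011  0.0034] [ 0.03  0.01 -0.   -0.05]
clk 55.20 tcp [0.6694 0.117  0.0942] yang 0.952 tilt [-0.001  0.003] j6 -0.89 w 0.0635 F [-0.2  0.1 -4.9] | shift [0.0264 0.0123 0.0443] turn -0.028 | after turn [0.0261 0.013  0.0443]
```

```bash

python3 -m handwheel '[[0.006,0.003,0.002,0],[0.008,0.004,0.006,0],[0.007,0.003,0.01,0],[0.003,0.002,0.01,0],[0,0,0.008,0],[0,0,0.004,0],[0,0,0.001,0]]' >/dev/null; python3 t.py; python3 -c "
from h import *
to(.656,.142,.0165,.98)"
```

```text
55.9 [0.6575 0.1431 0.0532] [0.0038 0.0038] [ 0.02  0.01 -0.   -0.02]
clk 55.90 tcp [0.6575 0.1431 0.0532] yang 0.952 tilt [0.004 0.004] j6 -0.86 w 0.0635 F [-0.3  1.  -5. ] | shift [ 0.0007 -0.002   0.0367] turn -0.028 | after turn [ 0.0007 -0.002   0.0367]
```

```bash

python3 -m handwheel '[[0.001,-0.002,0.006,0],[0,0,0.009,0],[0,0,0.007,0],[0,0,0.004,0],[0,0,0.001,0]]'>/dev/null; python3 -c "
from h import *
to(.656,.142,.0165,.98)"
```

```text
clk 56.40 tcp [0.656  0.1412 0.0238] yang 0.951 tilt [0.004 0.004] j6 -0.86 w 0.0635 F [-0.5  0.2 -5.6] | shift [0.0005 0.0006 0.0073] turn -0.029 | after turn [0.0005 0.0006 0.0073]
```

```bash

python3 -m handwheel '[[0,0.0005,0.003,0],[0,0,0.002,0]]';python3 -m handwheel '[[0,0,0.001,0]]';python3 -m handwheel '[[0,0,0.001,0]]'
```

```text
clock: 56.6
tcp_pos: [0.6567, 0.1416, 0.0187]
tool_rot: [0.002, 0.305, 0.952, 0.003]
ft_force: [-0.4, -0.1, -5.6]
grip_width: 0.0636
clock: 56.7
tcp_pos: [0.6568, 0.1416, 0.0176]
tool_rot: [0.002, 0.305, 0.952, 0.003]
ft_force: [-0.2, -0.5, -4.9]
grip_width: 0.0632
clock: 56.8
tcp_pos: [0.6569, 0.1417, 0.0167]
tool_rot: [0.002, 0.305, 0.952, 0.003]
ft_force: [-0.2, 0.1, -5.4]
grip_width: 0.0634
```

```bash

python3 -m handwheel '[[0,0,0.001,0]]';python3 -m handwheel '[[0,0,0.001,0]]';python3 -m handwheel '[[0,0,0.001,0]]'
```

```text
clock: 56.9
tcp_pos: [0.6569, 0.1417, 0.0163]
tool_rot: [0.002, 0.305, 0.952, 0.003]
ft_force: [-4.4, 0.9, 4.5]
grip_width: 0.064
clock: 57.0
tcp_pos: [0.6569, 0.1417, 0.0163]
tool_rot: [0.002, 0.305, 0.952, 0.003]
ft_force: [-3.2, -0.2, 4.2]
grip_width: 0.0638
clock: 57.1
tcp_pos: [0.6569, 0.1418, 0.0163]
tool_rot: [0.002, 0.305, 0.952, 0.003]
ft_force: [-5.5, -1.3, 5.0]
grip_width: 0.0634
```

```bash

python3 -m handwheel '[[0,0,0,0],[0,0,0,0],[0,0,0,0],[0,0,-0.01,0],[0,0,-0.02,0],[0,0,-0.025,0],[0,0,-0.03,0],[0,0,-0.03,0],[0,0,-0.025,0],[0,0,-0.015,0],[0,0,-0.006,0]]' 0.078; python3 t.py; python3 - <<'E'
from h import *
p,d,m=snap("wrist"); np.savez("w17.npz",p=p,d=d)
M=cv2.inRange(cv2.cvtColor(p,cv2.COLOR_RGB2HSV),np.array((100,110,30)),np.array((125,255,255)));c=max(cv2.findContours(M,0,1)[0],key=cv2.contourArea);x,y,w,h=cv2.boundingRect(c); print((x,y,w,h))
q=wray(m,c[:,0,0],c[:,0,1],.033)[:,:2].astype(np.float32); print("cell",cv2.minEnclosingCircle(q))
S=p[:,:,::-1][90:390,130:510]; cv2.imwrite("pics/w17.png",S)
T=cv2.imread("pics/w17.png")
for n,((a,b,e,f)) in dict(scene=(200,140,420,380),side=(130,150,480,480)).items():
    p,d,mm=snap(n); np.savez(f"{n}17.npz",p=p,d=d); cv2.imwrite(f"pics/{n}17.png",p[:,:,::-1])
    P=pts(d,mm); hsv=cv2.cvtColor(p,cv2.COLOR_RGB2HSV)
    B=(cv2.inRange(hsv,np.array((100,110,30)),np.array((125,255,255)))>0)&(np.hypot(P[...,0]-.656,P[...,1]-.142)<.06)
    t=P[B&(abs(P[...,2]-.033)<.003)]; print(n,len(t),cv2.minEnclosingCircle(t[:,:2].astype(np.float32)))
    # pan & specimen in the same view
    r=np.hypot(P[...,0]-.47,P[...,1]-.011); A=(cv2.inRange(hsv,np.array((8,90,60)),np.array((28,255,255)))>0)&(r<.05)&(P[...,2]>.062)
    t=P[A]; print(" spec top",len(t),cv2.minEnclosingCircle(t[:,:2].astype(np.float32)))
    t=P[(r<.055)&(abs(P[...,2]-.046)<.0025)]; print(" pan",len(t),cv2.minEnclosingCircle(t[:,:2].astype(np.float32)))
    k=cv2.resize(p[:,:,::-1],(400,300)); globals()[n]=k
cv2.imwrite("pics/final.png",np.vstack([np.hstack([scene,side]),np.hstack([cv2.resize(T,(400,300)),cv2.resize(cv2.imread("pics/side17.png")[180:330,200:400],(400,300))])]))
E
```

```text
clock: 58.2
tcp_pos: [0.6584, 0.1412, 0.1895]
tool_rot: [0.007, 0.305, 0.952, 0.005]
ft_force: [0.4, -0.4, -0.5]
grip_width: 0.078
58.2 [0.6584 0.1412 0.1895] [0.0172 0.005 ] [-0.05 -0.09 -0.    0.13]
(272, 172, 80, 80)
cell ((0.6573997139930725, 0.1431465595960617), 0.033866073936223984)
scene 371 ((0.6596290469169617, 0.1410655528306961), 0.03354799002408981)
 spec top 0 ((0.0, 0.0), 0.0)
 pan 165 ((0.47217434644699097, 0.011347404681146145), 0.04828436300158501)
side 190 ((0.654109537601471, 0.13876619935035706), 0.03497844561934471)
 spec top 180 ((0.4707323908805847, 0.009393702261149883), 0.02020457200706005)
 pan 936 ((0.4682735204696655, 0.010949762538075447), 0.050565410405397415)
```

View pics/final.png

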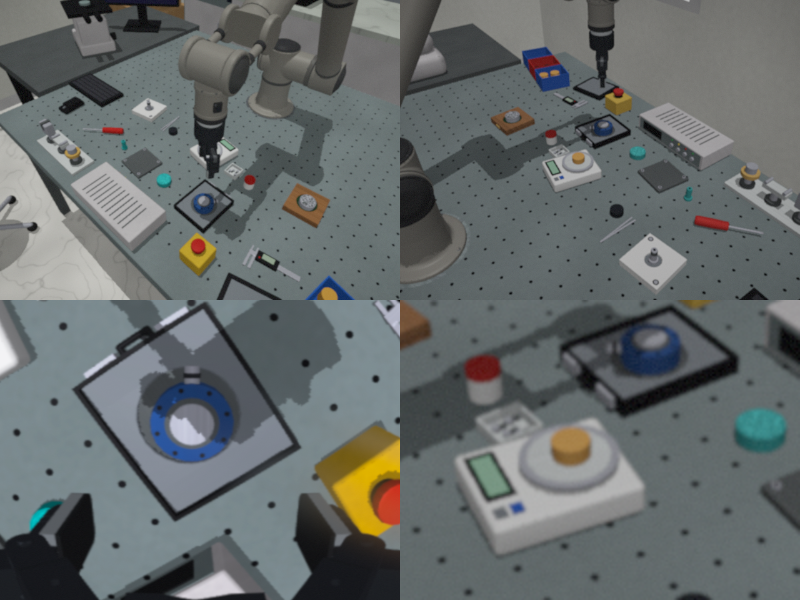

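All four pieces stand in their places: the cell lies within its pocket, the specimen is about 3 mm from pan centre, and the spare specimen and jar are where they were. The gripper is clear, so I'm handing in.

```bash
python3 -c "
from h import *
robot.close_job(); print(robot.get_obs()['clock'])"
```

```text
the job is handed in; nothing more can be done
the job is handed in; nothing more can be done
```

I took the stack apart from the top down and set all four pieces upright in their places: punch, specimen, platen, then load cell. I handed the job in at about 58 s, with the gripper clear of everything.

- **Punch:** upright in the seat. Its top was within about 1–2 mm of the seat centre.
- **Specimen:** lying flat on the balance pan. The side camera put it about 3 mm off centre. A rougher wrist-camera estimate suggested up to 6–7 mm, so these two disagree. I left it there because the pan is 96 mm wide.
- **Platen:** flat in the wooden box, with its top at 35 mm as expected. It is about 2–3 mm from the pocket centre.
- **Load cell:** seated in the case pocket, touching down at the expected height. The wrist camera put it about 2 mm from the pocket centre I aimed for. The scene and side cameras put it 3–4 mm off, in opposite directions.

The spare specimen, grease jar and turquoise look-alikes were not touched. In the last overview pictures they stand where they started.

Fast moves tilted the tool by up to about 7° while the gripper was empty. I spent about 20 s levelling it before gripping the platen. At release the tilt was about 2° for the specimen and 1° or less for the other three. The specimen was pressed down on the pan before I let go.

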